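# Slide the culture dish onto the warm spot and cover it

### The arm

A 6-joint arm with a two-finger parallel gripper is mounted at the origin on the work surface. World frame = base frame: x ahead of the robot, y to its left, z up, the work surface at z = 0. Lengths are in m, angles in rad, forces in N, time in s.
With the tool pointing down it reaches from about 0.3 to 0.875 m from the base axis. Payload 6.4 kg.
Tool frame: the origin (TCP) lies midway between the tips of the shut fingers; the grasp point (between the pads) lies 19 mm behind it; z points along the fingers, y is the line along which they close (so a half turn about z gives the same grasp; the last joint's range is limited). The gripper opens to 85 mm and grips with 20 to 120 N. Pads are 22 mm wide; open, the fingers measure 114 mm over their backs; the gripper's body (76 mm by 85 mm) begins 54 mm behind the grasp point. The pads swing forward as they close: fully open they stand 13 mm farther back than shut.
Start: joints at [-1.388, 0.181, 1.607, -0, 1.354, -0.206], TCP at [0.218, -0.532, 0.231] pointing down, gripper open.
Joint ranges: [-2.99, 2.99], [-0.89, 2.07], [0.3, 2.58], [-1.14, 4.28], [0, 2.63], [-3.12, 3.12]. Speed limits (rad/s): [2.57, 2.57, 3.01, 3.14, 3.14, 3.14].

### API

Orientations are given as a unit quaternion [w, x, y, z].
In Python, from bench import ctrl, vision, workorder gives the robot as it stands. The module is installed in compiled form; this text tells all that it offers.
- The arm moves only by the tool servo_tool, never from a script. Its argument "steps" is a list of rows, each an object of numbers: "dx", "dy", "dz": the shift along the world's x, y, z as a fraction of full scale; "wx", "wy", "wz": the turn, a rotation vector about the world's x, y, z as a fraction of full scale. A call has exactly 5 rows; each row is the pose to reach, as a shift and turn from the pose commanded when the call began, turning the shorter way round; what a row does not reach only later rows make up. Full scale, the value 1, is 100 mm for a shift and pi rad for a turn. A row lasts 1/12 s, in which the tool goes at most 41.7 mm and 7.16 degrees, less where a joint would pass 70% of its speed; a pose out of reach is approached as far as the arm can. A call with a number of a shift or a turn outside -1 to 1 is refused whole. A call with a gripper value outside its range is refused whole. "jaw" is the opening, from 0 (shut) to 1 (fully open), set as the call begins (left out, the last holds). The fingers move at their own pace and stop on an object; the grip force is fixed at half the most. Time passes only in rows, so rows that repeat a pose let the fingers close, or fill a call up. It gives the time, the measured TCP pose, the force, the opening and the grip force at its end, in the units of the state.
- ctrl.get_obs(): the state, without advancing time (a new reading comes with each control period).
- vision.camera(name): name is "scene" or "top" or "wrist"; returns a dict with "frame" (400x640x3 uint8, red, green, blue), "vfov" (degrees; the focal length in pixels is half the picture's height over the tangent of half this angle, whatever the lens; pixels are square), "cx", "cy" (the principal point, pixels), "camera_from_world" (4x4, takes a point from world to camera coordinates). Camera axes: x right, y up, looking along -z (the intrinsics and any distortion apply to the point x, -y, -z); pixel columns grow to the right and rows downward; lengths in m; the calibration is good to about 2 mm. A picture is of the moment at which its call begins. There is no depth.
- workorder.hand_in(): hands the job in; it is judged then, once.
The state is a dict: "time_s": time; "q": joint angles; "dq": joint speeds; "joint_efforts": joint torques, N m; "eef_pos": TCP position; "eef_rot": TCP orientation; "wrist_force": force on the tool from outside, world axes, zero at the start; "torque": the same for the moment, N m; "opening": opening from 0.0 (shut) to 1.0 (fully open); "grasp_force": force on a finger pad.
Only numpy, scipy, OpenCV 4.12 (cv2) and the standard library are available. Lean on these libraries where they do the work, as an engineer would, in place of code of your own. Each camera call takes 0.05 s, during which the arm holds its last target. There are 200 camera calls.

### The job

Push the large culture dish across the bench, in between the two rails of the warming dock, until it stands inside the ring marked on the warm plate; do not lift or tip it. Then take the cover by its handle and set it, without dropping it, over the dish so that the dock's two pegs come up through its end holes and it lies flat on both rails. Leave everything else on the bench where it is.

Things in the scene. Friction and masses are not known exactly. Their poses are not given: they have to be found in the camera images.
- dish: the large culture dish: a closed, clear round dish 94 mm across and 20 mm high with a white insert of four wells inside, standing loose on the bench, 120 g. Too wide to grasp. Origin: centre of its underside.
- cover: the dish cover: a grey plate 200 mm (its x) by 100 mm (its y) by 6 mm, lying flat and loose on the bench, 250 g, with a round 66 mm window in the middle and a 14 mm hole 85 mm either side of the centre along its x. It is symmetrical: either end may go on either peg. Origin: centre of its underside.
- cover_handle (a point): centre of the cover's handle, 45 mm above the underside of the plate: a level aluminium bar 102 mm long (along the cover's x), 12 mm wide and 14 mm high, on two 12 mm square posts 45 mm either side of its middle; 32 mm of free air under the bar.
- dock: warming dock, fixed: two parallel grey rails, each 140 mm long (dock y), 22 mm wide, 30 mm high, 148 mm apart inside (centre lines at dock x = -85 and +85 mm), an upright steel peg in the middle of each. Between them a warm plate flush with the bench, open at both ends (dock -y and +y) for a dish to slide in from either side. Origin: its middle, at bench level.
- dock_spot (a point): the warm spot: centre of the black ring (116 mm inside diameter) marked on the warm plate, at bench level.
- dock_seat (a point): where the centre of the cover's underside comes when it is seated: midway between the pegs at the height of the rail tops, 30 mm above the bench. Its x axis runs from peg to peg.
- peg_near (a point): tip of the peg on the rail nearer the robot: 10 mm thick, 24 mm high above the rail, its top 10 mm tapering to 3.6 mm.
- peg_far (a point): tip of the peg on the rail farther from the robot, like the other.
- small_dish: bystander: small culture dish, 60 mm across, 14 mm high. Origin: centre of its underside, as for all bystanders.
- medium_bottle: bystander: jar with a white cap, 56 mm across, 110 mm high.
- tip_box: bystander: box of pipette tips with a clear lid, 85 by 120 by 64 mm high.
- tube_rack: bystander: white rack with eight capped tubes, 70 by 130 by 65 mm high.
- joystick: bystander: micromanipulator joystick, base 110 by 85 by 35 mm, stick up to 125 mm.
- forceps: bystander: flat steel forceps, 140 mm long, 6 mm thick.
- timer: bystander: flat white timer, 60 by 70 by 20 mm.
Things that resemble listed ones, but are neither listed nor needed, are in the scene too. Leave any blue or purple look-alike of the dish alone.

How it is judged:
By the outcome, as a careful person would: the job done as asked, in the order asked, and still so for the second after the job is handed in, with the robot touching nothing.
It also fails if it takes over 64 s, if anything falls off the work surface, if the arm or the gripper's body presses on something with over 40 N, if the wrist force passes 120 N, or if a joint passes its speed limit or range.

## Working session

There is one attempt and no reset: what is moved stays moved. The work goes in short steps, Python scripts to look and compute and a tool call to move; the robot and the scene stay as the last step left them, time stands still between calls to the robot, and variables do not carry over. Pictures are saved under pics/ and viewed, at most 10 in all, crops included, and the job is handed in when it is done.

Besides the shell and the picture viewer there is one more tool, called after "Request:" in YAML: its name, and indented under it one key for each argument. servo_tool: Moves the arm, as the interface text tells. Its arguments: {"type":"object","properties":{"steps":{"type":"array","items":{"type":"object","properties":{"dx":{"type":"number"},"dy":{"type":"number"},"dz":{"type":"number"},"wx":{"type":"number"},"wy":{"type":"number"},"wz":{"type":"number"}}}},"jaw":{"type":"number"}},"required":["steps"]}

```bash
mkdir -p pics
cat > h.py <<'E'
import numpy as np, cv2
from bench import ctrl, vision, workorder
def cam(n,save=None):
    c=vision.camera(n)
    if save: cv2.imwrite('pics/'+save,c['frame'][:,:,::-1])
    f=c['frame'].shape[0]/2/np.tan(np.radians(c['vfov'])/2); c['f']=f
    return c
def ray(c,u,v):
    M=np.array(c['camera_from_world']);R=M[:3,:3];t=M[:3,3]
    d=np.array([(u-c['cx'])/c['f'],-(v-c['cy'])/c['f'],-1.])
    return -R.T@t, R.T@d
def onz(c,u,v,z):
    o,d=ray(c,u,v); return o+d*(z-o[2])/d[2]
def proj(c,p):
    M=np.array(c['camera_from_world']);q=M[:3,:3]@np.array(p)+M[:3,3]
    return c['cx']+c['f']*q[0]/-q[2], c['cy']-c['f']*q[1]/-q[2]
def tri(rs):
    A=0;b=0
    for o,d in rs:
        d=d/np.linalg.norm(d);P=np.eye(3)-np.outer(d,d);A=A+P;b=b+P@o
    return np.linalg.solve(A,b)
E
python3 - <<'E'
from h import *
for n in ('top','scene'):
    c=cam(n,n+'0.png'); print(n,[k for k in c if k!='frame'],c['vfov'],c['cx'],c['cy'],{k:c[k] for k in c if k not in('frame','vfov','cx','cy','f')})
o=ctrl.get_obs();print(o)
E
```

```text
top ['vfov', 'cx', 'cy', 'camera_from_world', 'f'] 57.311065443537586 317.66092439896227 197.8635293368268 {'camera_from_world': array([[-0.0038316 , -0.99998116, -0.00479583,  0.00700474],
       [ 0.99362495, -0.00434751,  0.11265235, -0.59498625],
       [-0.11267108, -0.00433362,  0.99362289, -1.06287114],
       [ 0.        ,  0.        ,  0.        ,  1.        ]])}
scene ['vfov', 'cx', 'cy', 'camera_from_world', 'f'] 56.59093960243469 319.8357762618964 196.50483627543284 {'camera_from_world': array([[-0.79656674,  0.60444998,  0.01102971,  0.44221362],
       [-0.51915565, -0.69328344,  0.49983545,  0.29486461],
       [ 0.30977224,  0.39242616,  0.86605015, -1.28403418],
       [ 0.        ,  0.        ,  0.        ,  1.        ]])}
{'time_s': 0.1, 'q': array([-1.38832945e+00,  1.81498274e-01,  1.60788519e+00,  6.74269470e-07,
        1.35383561e+00, -2.06292604e-01]), 'dq': array([ 0.0005961 ,  0.00034373, -0.00148093, -0.00019464,  0.00195873,
       -0.00046685]), 'joint_efforts': array([-4.69721035e-04, -4.45882702e+01, -3.52239490e+01, -4.01736488e-04,
        4.13855552e-03, -4.07363086e-05]), 'eef_pos': array([ 0.21787637, -0.5315844 ,  0.23046756]), 'eef_rot': array([-8.13150743e-04,  9.81167356e-01,  1.93157858e-01,  1.00166076e-05]), 'wrist_force': array([-0.31144646, -0.33451314, -0.38118801]), 'torque': array([0.00495602, 0.07839083, 0.01701906]), 'grasp_force': 0.0, 'opening': 0.9982985144659471}
```

View pics/top0.png

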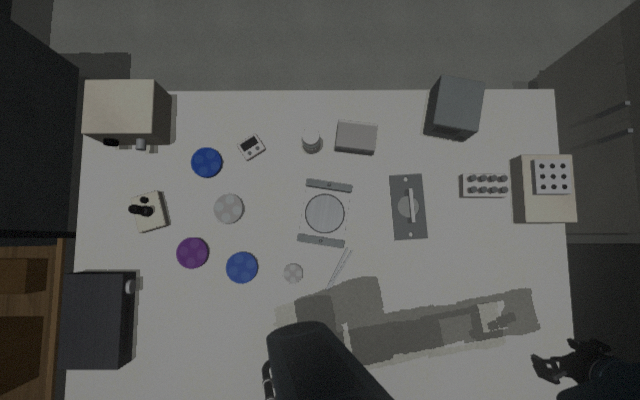

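View pics/scene0.png

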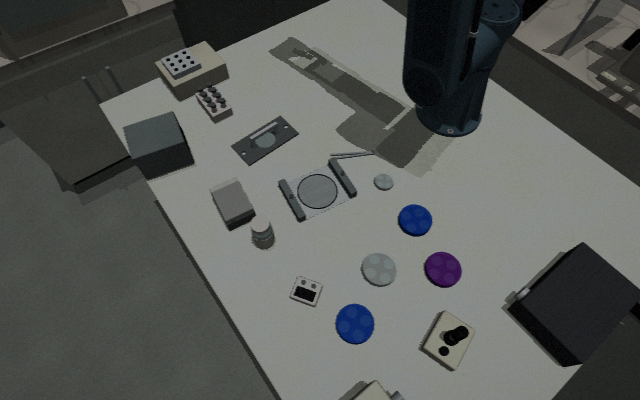

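The top view shows the clear dish at (229,208), the dock ring at (324,213) between rails at (329,186) and (321,241), and the cover at (408,207). The scene view shows them at (379,268), (317,191) and (265,140).

Candidates for the dish are clear (229,208), blue (206,162) and (242,267), purple (192,253), and small clear (293,272). The large clear one at (229,208) fits: it is colourless, has four wells, and is large. I'll confirm it in a crop.

Run:
```python
from h import *
a=cv2.imread('pics/top0.png')[150:290,180:440]; b=cv2.imread('pics/scene0.png')[105:295,220:420]
A=cv2.resize(a,None,fx=3,fy=3,interpolation=cv2.INTER_CUBIC)
cv2.imwrite('pics/ctop.png',cv2.convertScaleAbs(A,alpha=1.4))
B=cv2.resize(b,None,fx=3,fy=3,interpolation=cv2.INTER_CUBIC);cv2.imwrite('pics/cscene.png',cv2.convertScaleAbs(B,alpha=1.4))
```

```text
(no output)
```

View pics/ctop.png

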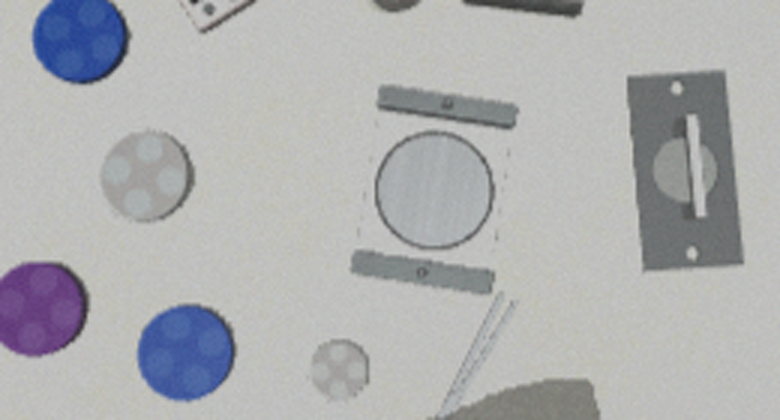

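View pics/cscene.png

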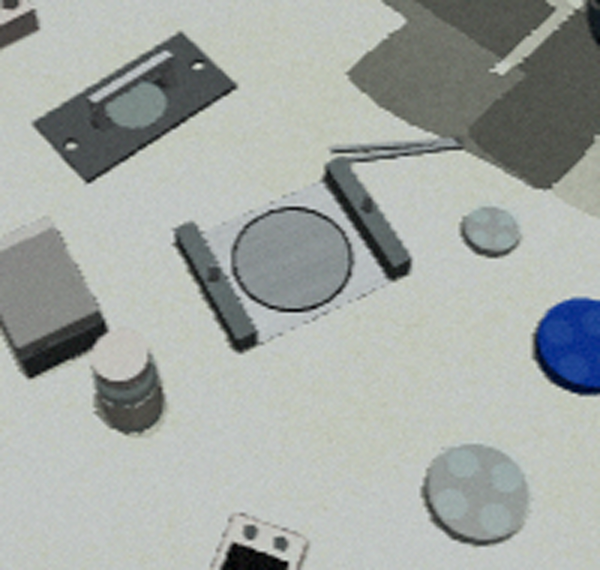

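The clear dish shows at crop (147,176) in the top view and (477,493) in the scene view. It is colourless, has four wells and is much larger than the small dish at (340,370), so it is the one meant.

```bash
cat > m.py <<'E'
from h import *
T=cam('top');S=cam('scene')
def t(x,y):return (180+x/3-1/3,150+y/3-1/3)
def s(x,y):return (220+x/3-1/3,105+y/3-1/3)
P={'dish':((147,176),(477,493),.02),'ring':((434,190),(292,259),0),'pegfar':((448,103),(213,272),.054),'pegnear':((422,272),(367,205),.054),
'holefar':((677,88),(72,145),.006),'holenear':((692,253),(199,65),.006),'hand_far':((692,115),(94,97),.052),'hand_near':((701,217),(172,54),.052),
'small':((340,370),(491,231),.014)}
for k,(a,b,z) in P.items():
    print(k,'tri',tri([ray(T,*t(*a)),ray(S,*s(*b))]).round(4),'top',onz(T,*t(*a),z).round(4)[:2],'scene',onz(S,*s(*b),z).round(4)[:2])
# scale checks
for r in [((628,77),(643,271)),((724,71),(743,264)),((628,77),(724,71))]:
    print(np.linalg.norm(onz(T,*t(*r[0]),.006)-onz(T,*t(*r[1]),.006)))
# ring/dish ellipse
print(T['f'],S['f'])
W=cam('wrist','w0.png');print(W['camera_from_world'].round(3),W['vfov'],W['cx'],W['cy'])
E
python3 m.py
```

```text
dish tri [ 0.568   0.2796 -0.0029] top [0.5658 0.2742] scene [0.5762 0.2833]
ring tri [ 0.5528 -0.0161 -0.0051] top [ 0.5519 -0.0156] scene [ 0.5551 -0.0142]
pegfar tri [ 0.637  -0.0301  0.0364] top [ 0.6337 -0.0292] scene [ 0.6426 -0.0217]
pegnear tri [ 0.4691 -0.0033  0.0332] top [ 0.4686 -0.0028] scene [0.4793 0.0062]
holefar tri [ 0.6569 -0.2681 -0.0014] top [ 0.6556 -0.2661] scene [ 0.659  -0.2628]
holenear tri [ 0.4866 -0.2776 -0.    ] top [ 0.4866 -0.2761] scene [ 0.4892 -0.273 ]
hand_far tri [ 0.6207 -0.2689  0.0514] top [ 0.621  -0.2691] scene [ 0.6205 -0.268 ]
hand_near tri [ 0.5204 -0.2762  0.0428] top [ 0.5208 -0.2746] scene [ 0.5235 -0.2681]
small tri [ 0.3708  0.08   -0.0027] top [0.3721 0.079 ] scene [0.3803 0.0861]
0.19884872497126993
0.19813313602140384
0.09916124644412716
365.98150082413906 371.510675833976
[[ 0.378 -0.926 -0.001 -0.575]
 [ 0.883  0.361 -0.299  0.038]
 [ 0.277  0.112  0.954 -0.38 ]
 [ 0.     0.     0.     1.   ]] 64.4311357689296 318.39119865235847 201.9855437589736
```

Request:
servo_tool:
  steps:
    - {"dx":0.2,"dy":0.2,"wz":0.036}
    - {"dx":0.4,"dy":0.4,"wz":0.072}
    - {"dx":0.6,"dy":0.6,"wz":0.108}
    - {"dx":0.8,"dy":0.8,"wz":0.144}
    - {"dx":1,"dy":1,"wz":0.18}
  jaw: 0.6

```text
$.steps[0]: bad value
```

Request:
servo_tool:
  steps:
    - {"dx":0.2,"dy":0.2,"wz":0.036}
    - {"dx":0.4,"dy":0.4,"wz":0.072}
    - {"dx":0.6,"dy":0.6,"wz":0.108}
    - {"dx":0.8,"dy":0.8,"wz":0.144}
    - {"dx":1,"dy":1,"wz":0.18}

```text
$.steps[0]: bad value
```

Request:
servo_tool:
  steps:
    - {"dx":0.1,"dy":0.2}
    - {"dx":0.2,"dy":0.4}
    - {"dx":0.3,"dy":0.6}
    - {"dx":0.4,"dy":0.8}
    - {"dx":0.5,"dy":1}

```text
$.steps[0]: bad value
```

Request:
servo_tool:
  steps:
    - {"dx":0.1,"dy":0.2}
    - {"dx":0.2,"dy":0.4}
    - {"dx":0.3,"dy":0.6}
    - {"dx":0.4,"dy":0.8}
    - {"dx":0.5,"dy":1}

```text
$.steps[0]: bad value
```

Run:
```python
from h import *
W=cam('wrist','w1.png');np.save('w1.npy',W,allow_pickle=True);o=ctrl.get_obs();print(o['time_s'],o['eef_pos'],o['eef_rot'],o['opening'])
for p in [(.552,-.0155,0),(.637,-.03,.05),(.469,-.003,.05),(.567,.277,0),(.571,-.2715,.052)]: print(proj(W,p))
```

```text
0.3 [ 0.2179684  -0.5318946   0.23095721] [-3.14526603e-04  9.81165499e-01  1.93168745e-01  5.17816102e-06] 0.9989831181476518
(np.float64(-169.75698459652205), np.float64(-519.2605232441534))
(np.float64(-292.2387407365931), np.float64(-943.667117421486))
(np.float64(-300.0028583052037), np.float64(-481.23167580103654))
(np.float64(-702.6890611129254), np.float64(-855.2988337113361))
(np.float64(149.49780003536978), np.float64(-469.2550275447645))
```

View pics/w1.png

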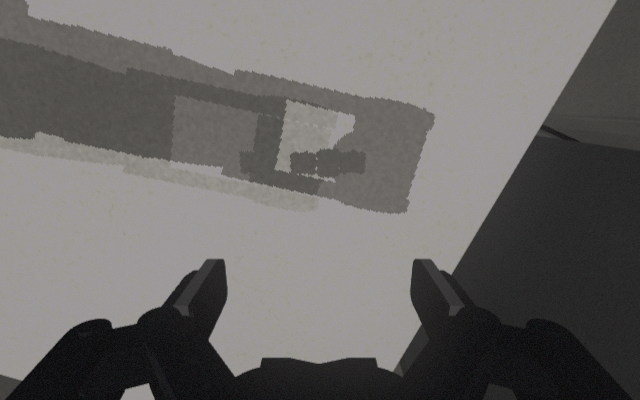

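The moves were refused because each row needs all six numbers. This picture shows only bare bench and the fingertips at about (215,265) and (425,265).

Request:
servo_tool:
  steps:
    - {"dx":0.2,"dy":0.2,"dz":0,"wx":0,"wy":0,"wz":0.036}
    - {"dx":0.4,"dy":0.4,"dz":0,"wx":0,"wy":0,"wz":0.072}
    - {"dx":0.6,"dy":0.6,"dz":0,"wx":0,"wy":0,"wz":0.108}
    - {"dx":0.8,"dy":0.8,"dz":0,"wx":0,"wy":0,"wz":0.144}
    - {"dx":1,"dy":1,"dz":0,"wx":0,"wy":0,"wz":0.18}
  jaw: 0.6

```text
time_s: 0.72
eef_pos: [0.3187, -0.4311, 0.2313]
eef_rot: [0.0, 0.887, 0.462, 0.0]
wrist_force: [1.1, -0.2, 1.0]
opening: 0.597
grasp_force: 0.0
```

Request:
servo_tool:
  steps:
    - {"dx":0.2,"dy":0.2,"dz":0,"wx":0,"wy":0,"wz":0.036}
    - {"dx":0.4,"dy":0.4,"dz":0,"wx":0,"wy":0,"wz":0.072}
    - {"dx":0.6,"dy":0.6,"dz":0,"wx":0,"wy":0,"wz":0.108}
    - {"dx":0.8,"dy":0.8,"dz":0,"wx":0,"wy":0,"wz":0.144}
    - {"dx":1,"dy":1,"dz":0,"wx":0,"wy":0,"wz":0.18}

```text
time_s: 1.13
eef_pos: [0.4188, -0.331, 0.2314]
eef_rot: [0.0, 0.723, 0.691, -0.0]
wrist_force: [0.3, -0.2, -0.2]
opening: 0.601
grasp_force: 0.0
```

Request:
servo_tool:
  steps:
    - {"dx":0.1,"dy":0.2,"dz":0,"wx":0,"wy":0,"wz":0}
    - {"dx":0.2,"dy":0.4,"dz":0,"wx":0,"wy":0,"wz":0}
    - {"dx":0.3,"dy":0.6,"dz":0,"wx":0,"wy":0,"wz":0}
    - {"dx":0.4,"dy":0.8,"dz":0,"wx":0,"wy":0,"wz":0}
    - {"dx":0.5,"dy":1,"dz":0,"wx":0,"wy":0,"wz":0}

```text
time_s: 1.55
eef_pos: [0.4684, -0.231, 0.2313]
eef_rot: [0.0, 0.725, 0.689, 0.0]
wrist_force: [-0.1, -0.4, -1.2]
opening: 0.601
grasp_force: 0.0
```

Request:
servo_tool:
  steps:
    - {"dx":0.1,"dy":0.2,"dz":0,"wx":0,"wy":0,"wz":0}
    - {"dx":0.2,"dy":0.4,"dz":0,"wx":0,"wy":0,"wz":0}
    - {"dx":0.3,"dy":0.6,"dz":0,"wx":0,"wy":0,"wz":0}
    - {"dx":0.4,"dy":0.8,"dz":0,"wx":0,"wy":0,"wz":0}
    - {"dx":0.5,"dy":1,"dz":0,"wx":0,"wy":0,"wz":0}

```text
time_s: 1.97
eef_pos: [0.5183, -0.131, 0.2313]
eef_rot: [0.0, 0.725, 0.689, 0.0]
wrist_force: [0.5, 0.3, -0.5]
opening: 0.602
grasp_force: 0.0
```

Run:
```python
from h import *
W=cam('wrist','w2.png');np.save('w2.npy',W,allow_pickle=True);o=ctrl.get_obs();print(o['time_s'],o['eef_pos'],o['eef_rot'],o['opening'])
for p in [(.552,-.0155,0),(.637,-.03,.054),(.469,-.003,.054),(.637,-.03,.03),(.469,-.003,.03)]: print(proj(W,p))
```

```text
2.0167 [ 0.51956999 -0.12780102  0.23136492] [-3.85067903e-04  7.24292747e-01  6.89491445e-01  1.19009334e-03] 0.5998194622349018
(np.float64(343.5693727357244), np.float64(62.66973524969657))
(np.float64(439.45777898086544), np.float64(67.45020807662101))
(np.float64(257.05506544772516), np.float64(45.93476202479587))
(np.float64(430.7683502853977), np.float64(69.96365328541216))
(np.float64(261.53174597622206), np.float64(50.06286947886829))
```

View pics/w2.png

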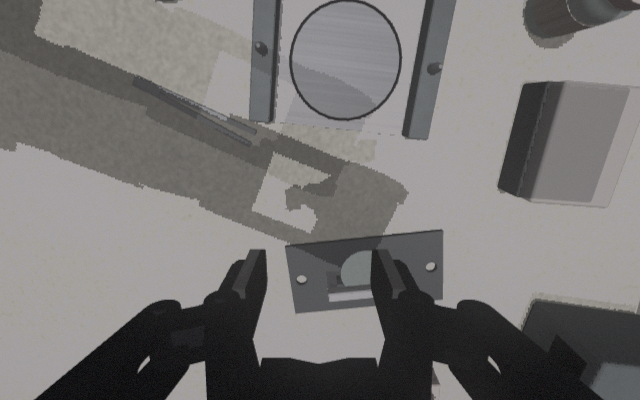

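The wrist view confirms the dock: ring at (345,60), peg tips at (262,47) and (435,68), and cover holes at (301,279) and (431,267). I'll go on past the dish.

Request:
servo_tool:
  steps:
    - {"dx":0.0,"dy":0.2,"dz":0,"wx":0,"wy":0,"wz":0}
    - {"dx":0.1,"dy":0.4,"dz":0,"wx":0,"wy":0,"wz":0}
    - {"dx":0.1,"dy":0.6,"dz":0,"wx":0,"wy":0,"wz":0}
    - {"dx":0.2,"dy":0.8,"dz":0,"wx":0,"wy":0,"wz":0}
    - {"dx":0.2,"dy":1,"dz":0,"wx":0,"wy":0,"wz":0}

```text
time_s: 2.43
eef_pos: [0.5389, -0.0314, 0.2314]
eef_rot: [0.0, 0.725, 0.689, 0.0]
wrist_force: [-0.6, -0.4, -0.1]
opening: 0.598
grasp_force: 0.0
```

Request:
servo_tool:
  steps:
    - {"dx":0.0,"dy":0.2,"dz":0,"wx":0,"wy":0,"wz":0}
    - {"dx":0.1,"dy":0.4,"dz":0,"wx":0,"wy":0,"wz":0}
    - {"dx":0.1,"dy":0.6,"dz":0,"wx":0,"wy":0,"wz":0}
    - {"dx":0.2,"dy":0.8,"dz":0,"wx":0,"wy":0,"wz":0}
    - {"dx":0.2,"dy":1,"dz":0,"wx":0,"wy":0,"wz":0}

```text
time_s: 2.85
eef_pos: [0.5589, 0.0687, 0.2314]
eef_rot: [0.0, 0.725, 0.689, 0.0]
wrist_force: [0.7, -0.0, 0.7]
opening: 0.6
grasp_force: 0.0
```

Run:
```python
from h import *
W=cam('wrist');o=ctrl.get_obs();print(o['time_s'],o['eef_pos'],o['eef_rot'])
W=cam('wrist','w3.png')
g=cv2.cvtColor(W['frame'],cv2.COLOR_RGB2GRAY).astype(int)
print([tuple(np.round(proj(W,p),0)) for p in [(.567,.277,.02),(.6,.277,.02),(.552,-.0155,0),(.637,-.03,.054),(.469,-.003,.054)]])
c=cv2.HoughCircles(cv2.medianBlur(cv2.cvtColor(W['frame'],cv2.COLOR_RGB2GRAY),5),cv2.HOUGH_GRADIENT,1,40,param1=60,param2=25,minRadius=35,maxRadius=80)
for u,v,r in c[0][:6]: print(u,v,r,onz(W,u,v,.02).round(4),onz(W,u,v,.0).round(4), 'r mm z=.02',np.linalg.norm(onz(W,u+r,v,.02)-onz(W,u,v,.02)))
```

```text
2.9 [0.55807963 0.07201358 0.23127316] [-0.00076081  0.72428329  0.68950158  0.00084152]
[(np.float64(317.0), np.float64(-40.0)), (np.float64(352.0), np.float64(-43.0)), (np.float64(317.0), np.float64(237.0)), (np.float64(393.0), np.float64(265.0)), (np.float64(241.0), np.float64(250.0))]
318.5 235.5 44.7 [ 0.5546 -0.005   0.02  ] [ 0.5542 -0.0136  0.    ] r mm z=.02 0.05403532978732886
149.5 29.5 48.0 [0.3969 0.2263 0.02  ] [0.3876 0.2307 0.    ] r mm z=.02 0.04800435399894112
199.5 230.5 47.2 [0.412  0.0087 0.02  ] [0.4035 0.0008 0.    ] r mm z=.02 0.05676841269689039
```

Request:
servo_tool:
  steps:
    - {"dx":0.0,"dy":0.2,"dz":0,"wx":0,"wy":0,"wz":0}
    - {"dx":0,"dy":0.4,"dz":0,"wx":0,"wy":0,"wz":0}
    - {"dx":0.1,"dy":0.6,"dz":0,"wx":0,"wy":0,"wz":0}
    - {"dx":0.1,"dy":0.8,"dz":0,"wx":0,"wy":0,"wz":0}
    - {"dx":0.1,"dy":1,"dz":0,"wx":0,"wy":0,"wz":0}

```text
time_s: 3.37
eef_pos: [0.5683, 0.1678, 0.2312]
eef_rot: [0.0, 0.725, 0.689, -0.0]
wrist_force: [1.2, 0.1, 0.7]
opening: 0.602
grasp_force: 0.0
```

Request:
servo_tool:
  steps:
    - {"dx":0.0,"dy":0.2,"dz":0,"wx":0,"wy":0,"wz":0}
    - {"dx":0,"dy":0.4,"dz":0,"wx":0,"wy":0,"wz":0}
    - {"dx":0,"dy":0.6,"dz":0,"wx":0,"wy":0,"wz":0}
    - {"dx":0,"dy":0.8,"dz":0,"wx":0,"wy":0,"wz":0}
    - {"dx":0,"dy":1,"dz":0,"wx":0,"wy":0,"wz":0}

```text
time_s: 3.78
eef_pos: [0.5681, 0.2679, 0.2312]
eef_rot: [0.0, 0.725, 0.689, -0.0]
wrist_force: [-0.5, 0.2, -0.1]
opening: 0.604
grasp_force: 0.0
```

Run:
```python
from h import *
W=cam('wrist');o=ctrl.get_obs();print(o['time_s'],o['eef_pos'],o['eef_rot'])
W=cam('wrist','w4.png')
print([tuple(np.round(proj(W,p),0)) for p in [(.567,.277,.02)]])
c=cv2.HoughCircles(cv2.medianBlur(cv2.cvtColor(W['frame'],cv2.COLOR_RGB2GRAY),5),cv2.HOUGH_GRADIENT,1,30,param1=50,param2=22,minRadius=30,maxRadius=80)
for u,v,r in c[0][:6]: print(u,v,r,W['frame'][int(v),int(u)],onz(W,u,v,.02).round(4),onz(W,u,v,.0).round(4), 'r mm z=.02',np.linalg.norm(onz(W,u+r,v,.02)-onz(W,u,v,.02)))
```

```text
3.8333 [0.56762307 0.27130067 0.23120962] [-7.13817977e-04  7.24402042e-01  6.89377087e-01  6.35737596e-04]
[(np.float64(317.0), np.float64(168.0))]
444.5 87.5 50.3 [ 45  69 132] [0.7048 0.3558 0.02  ] [0.7123 0.3563 0.    ] r mm z=.02 0.05285651012240768
318.5 162.5 40.9 [139 134 135] [0.5686 0.2831 0.02  ] [0.5684 0.2795 0.    ] r mm z=.02 0.04602817043226258
193.5 66.5 53.2 [ 87  45 106] [0.4448 0.3893 0.02  ] [0.4376 0.3917 0.    ] r mm z=.02 0.054898752579992875
166.5 216.5 43.6 [ 34  61 123] [0.3853 0.2277 0.02  ] [0.3747 0.2209 0.    ] r mm z=.02 0.05171102266686036
318.5 373.5 45.5 [33 34 34] [ 0.5535 -0.0156  0.02  ] [ 0.5525 -0.036   0.    ] r mm z=.02 0.06394838263307362
255.5 163.5 60.6 [164 162 157] [0.4976 0.2855 0.02  ] [0.4934 0.2821 0.    ] r mm z=.02 0.06826598083495698
```

View pics/w4.png

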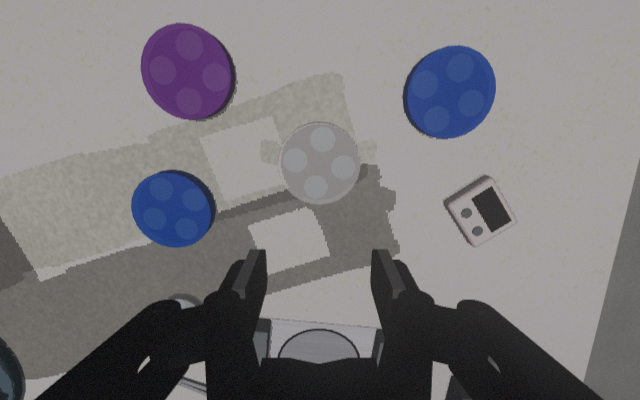

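The dish is at (319,162), giving (0.5685, 0.282) at rim height with a radius of 46 mm, which fits. The purple and blue dishes are clear of the descent.

Request:
servo_tool:
  steps:
    - {"dx":0.0,"dy":0.25,"dz":0,"wx":0,"wy":0,"wz":0}
    - {"dx":0,"dy":0.5,"dz":-0.2,"wx":0,"wy":0,"wz":0}
    - {"dx":0,"dy":0.75,"dz":-0.4,"wx":0,"wy":0,"wz":0}
    - {"dx":0,"dy":1,"dz":-0.6,"wx":0,"wy":0,"wz":0}
    - {"dx":0,"dy":1,"dz":-0.9,"wx":0,"wy":0,"wz":0}

```text
time_s: 4.3
eef_pos: [0.5692, 0.3711, 0.1428]
eef_rot: [0.0, 0.724, 0.69, 0.003]
wrist_force: [0.8, 0.4, -0.3]
opening: 0.602
grasp_force: 0.0
```

Request:
servo_tool:
  steps:
    - {"dx":0.0,"dy":0,"dz":-0.25,"wx":0,"wy":0,"wz":0}
    - {"dx":0,"dy":0,"dz":-0.5,"wx":0,"wy":0,"wz":0}
    - {"dx":0,"dy":0,"dz":-0.75,"wx":0,"wy":0,"wz":0}
    - {"dx":0,"dy":0,"dz":-0.95,"wx":0,"wy":0,"wz":0}
    - {"dx":0,"dy":0,"dz":-1,"wx":0,"wy":0,"wz":0}

```text
time_s: 4.72
eef_pos: [0.5657, 0.3652, 0.0367]
eef_rot: [-0.001, 0.725, 0.689, -0.003]
wrist_force: [-1.3, 0.2, -0.6]
opening: 0.598
grasp_force: 0.0
```

Request:
servo_tool:
  steps:
    - {"dx":0.0,"dy":0,"dz":-0.1,"wx":0,"wy":0,"wz":0}
    - {"dx":0,"dy":0,"dz":-0.2,"wx":0,"wy":0,"wz":0}
    - {"dx":0,"dy":0,"dz":-0.28,"wx":0,"wy":0,"wz":0}
    - {"dx":0,"dy":0,"dz":-0.33,"wx":0,"wy":0,"wz":0}
    - {"dx":0,"dy":0,"dz":-0.35,"wx":0,"wy":0,"wz":0}

```text
time_s: 5.13
eef_pos: [0.5679, 0.3677, 0.0058]
eef_rot: [-0.0, 0.725, 0.689, -0.0]
wrist_force: [-0.1, -1.0, 0.5]
opening: 0.601
grasp_force: 0.0
```

Run:
```python
from h import *
W=cam('wrist','w5.png');o=ctrl.get_obs();print(o['time_s'],o['eef_pos'],o['eef_rot'],o['wrist_force'])
```

```text
5.1833 [0.56779298 0.36781071 0.00581007] [-7.91878079e-05  7.24875169e-01  6.88880194e-01 -2.48531185e-04] [-0.49319583 -0.17794216 -0.95519775]
```

View pics/w5.png

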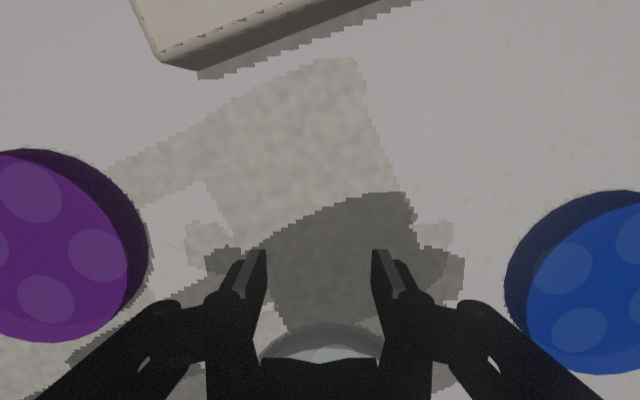

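Request:
servo_tool:
  steps:
    - {"dx":0.0,"dy":-0.15,"dz":0,"wx":0,"wy":0,"wz":0}
    - {"dx":0,"dy":-0.25,"dz":0,"wx":0,"wy":0,"wz":0}
    - {"dx":0,"dy":-0.33,"dz":0,"wx":0,"wy":0,"wz":0}
    - {"dx":0,"dy":-0.41,"dz":0,"wx":0,"wy":0,"wz":0}
    - {"dx":0,"dy":-0.5,"dz":0,"wx":0,"wy":0,"wz":0}

```text
time_s: 5.6
eef_pos: [0.5683, 0.317, 0.0068]
eef_rot: [0.0, 0.725, 0.689, 0.0]
wrist_force: [-0.2, 0.4, -0.0]
opening: 0.598
grasp_force: 0.3
```

Request:
servo_tool:
  steps:
    - {"dx":0.0,"dy":-0.12,"dz":0,"wx":0,"wy":0,"wz":0}
    - {"dx":-0.01,"dy":-0.26,"dz":0,"wx":0,"wy":0,"wz":0}
    - {"dx":-0.02,"dy":-0.4,"dz":0,"wx":0,"wy":0,"wz":0}
    - {"dx":-0.03,"dy":-0.55,"dz":0,"wx":0,"wy":0,"wz":0}
    - {"dx":-0.04,"dy":-0.7,"dz":0,"wx":0,"wy":0,"wz":0}

```text
time_s: 6.02
eef_pos: [0.5638, 0.2463, 0.0064]
eef_rot: [0.0, 0.725, 0.689, 0.0]
wrist_force: [-0.4, 0.9, 0.4]
opening: 0.598
grasp_force: 0.5
```

Request:
servo_tool:
  steps:
    - {"dx":-0.01,"dy":-0.15,"dz":0,"wx":0,"wy":0,"wz":0}
    - {"dx":-0.02,"dy":-0.3,"dz":0,"wx":0,"wy":0,"wz":0}
    - {"dx":-0.03,"dy":-0.45,"dz":0,"wx":0,"wy":0,"wz":0}
    - {"dx":-0.04,"dy":-0.6,"dz":0,"wx":0,"wy":0,"wz":0}
    - {"dx":-0.05,"dy":-0.75,"dz":0,"wx":0,"wy":0,"wz":0}

```text
time_s: 6.43
eef_pos: [0.5588, 0.1713, 0.0063]
eef_rot: [0.0, 0.725, 0.689, -0.0]
wrist_force: [0.2, 1.2, -0.1]
opening: 0.596
grasp_force: 0.5
```

Request:
servo_tool:
  steps:
    - {"dx":-0.01,"dy":-0.15,"dz":0,"wx":0,"wy":0,"wz":0}
    - {"dx":-0.02,"dy":-0.3,"dz":0,"wx":0,"wy":0,"wz":0}
    - {"dx":-0.03,"dy":-0.44,"dz":0,"wx":0,"wy":0,"wz":0}
    - {"dx":-0.04,"dy":-0.56,"dz":0,"wx":0,"wy":0,"wz":0}
    - {"dx":-0.04,"dy":-0.65,"dz":0,"wx":0,"wy":0,"wz":0}

```text
time_s: 6.85
eef_pos: [0.5546, 0.1063, 0.0062]
eef_rot: [-0.0, 0.725, 0.689, -0.0]
wrist_force: [-0.1, 0.8, -0.2]
opening: 0.597
grasp_force: 0.5
```

Run:
```python
from h import *
T=cam('top','t1.png');S=cam('scene','s1.png');o=ctrl.get_obs();print(o['time_s'],o['eef_pos'],o['wrist_force'])
a=T['frame'][140:290,200:360];b=S['frame'][120:270,260:420]
I=np.hstack([a,b])[:,:,::-1];I=cv2.resize(I,None,fx=2.5,fy=2.5,interpolation=cv2.INTER_CUBIC);cv2.imwrite('pics/c1.png',cv2.convertScaleAbs(I,alpha=1.4))
```

```text
6.95 [0.55500086 0.10626757 0.00624007] [ 1.21985539 -0.23958474  0.09048312]
```

View pics/c1.png

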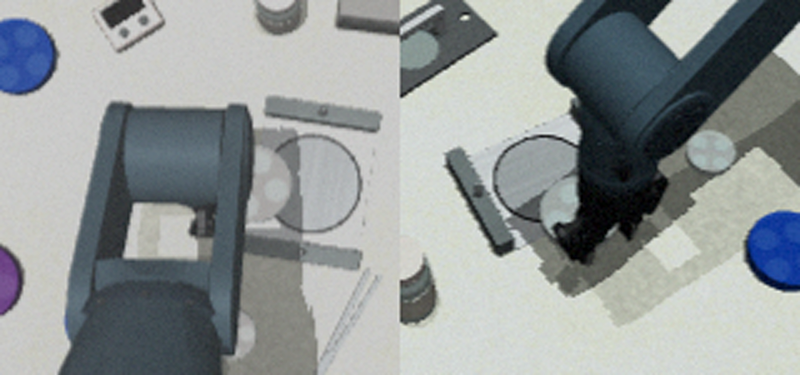

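The combined crop shows the dish nested in the fingers with its front edge at (291,185), entering the dock squarely. About 74 mm is left to go.

Request:
servo_tool:
  steps:
    - {"dx":0,"dy":-0.12,"dz":0,"wx":0,"wy":0,"wz":0}
    - {"dx":0,"dy":-0.25,"dz":0,"wx":0,"wy":0,"wz":0}
    - {"dx":0,"dy":-0.37,"dz":0,"wx":0,"wy":0,"wz":0}
    - {"dx":0,"dy":-0.46,"dz":0,"wx":0,"wy":0,"wz":0}
    - {"dx":0,"dy":-0.52,"dz":0,"wx":0,"wy":0,"wz":0}

```text
time_s: 7.37
eef_pos: [0.5551, 0.0545, 0.0063]
eef_rot: [0.0, 0.725, 0.689, -0.0]
wrist_force: [-0.7, 0.5, 0.1]
opening: 0.597
grasp_force: 0.3
```

Request:
servo_tool:
  steps:
    - {"dx":0,"dy":-0.05,"dz":0,"wx":0,"wy":0,"wz":0}
    - {"dx":0,"dy":-0.1,"dz":0,"wx":0,"wy":0,"wz":0}
    - {"dx":0,"dy":-0.15,"dz":0,"wx":0,"wy":0,"wz":0}
    - {"dx":0,"dy":-0.19,"dz":0,"wx":0,"wy":0,"wz":0}
    - {"dx":0,"dy":-0.22,"dz":0,"wx":0,"wy":0,"wz":0}

```text
time_s: 7.78
eef_pos: [0.5549, 0.0336, 0.0062]
eef_rot: [-0.0, 0.725, 0.689, -0.0]
wrist_force: [-0.5, 0.6, -0.5]
opening: 0.604
grasp_force: 0.3
```

Request:
servo_tool:
  steps:
    - {"dx":0,"dy":0.1,"dz":0,"wx":0,"wy":0,"wz":0}
    - {"dx":0,"dy":0.3,"dz":0,"wx":0,"wy":0,"wz":0}
    - {"dx":0,"dy":0.5,"dz":0,"wx":0,"wy":0,"wz":0}
    - {"dx":0,"dy":0.6,"dz":0.1,"wx":0,"wy":0,"wz":0}
    - {"dx":0,"dy":0.6,"dz":0.4,"wx":0,"wy":0,"wz":0}

```text
time_s: 8.2
eef_pos: [0.5508, 0.0966, 0.043]
eef_rot: [-0.003, 0.724, 0.69, -0.003]
wrist_force: [-0.3, 0.6, 0.4]
opening: 0.599
grasp_force: 0.0
```

Run:
```python
from h import *
S=cam('scene','s2.png');T=cam('top','t2.png');o=ctrl.get_obs();print(o['time_s'],o['eef_pos'],o['wrist_force'])
a=T['frame'][140:290,260:420];b=S['frame'][120:270,240:400]
I=np.hstack([a,b])[:,:,::-1];I=cv2.resize(I,None,fx=2.5,fy=2.5,interpolation=cv2.INTER_CUBIC);cv2.imwrite('pics/c2.png',cv2.convertScaleAbs(I,alpha=1.4))
for C in (T,S):
  g=cv2.medianBlur(cv2.cvtColor(C['frame'],cv2.COLOR_RGB2GRAY),3)
  c=cv2.HoughCircles(g,cv2.HOUGH_GRADIENT,1,3,param1=50,param2=14,minRadius=13,maxRadius=24)
  u0,v0=proj(C,(.554,-.0147,0));print(u0,v0)
  for u,v,r in c[0]:
    if np.hypot(u-u0,v-v0)<12: print(u,v,r,onz(C,u,v,.02)[:2].round(4),onz(C,u,v,0)[:2].round(4))
```

```text
8.3 [0.55817904 0.09515    0.05084437] [ 1.13687298 -0.0738909  -0.02134705]
324.0299139698784 212.3222830944675
321.5 213.5 22.3 [ 0.549  -0.0068] [ 0.5504 -0.0069]
325.5 212.5 19.0 [ 0.552  -0.0189] [ 0.5534 -0.0192]
324.5 215.5 18.8 [ 0.5429 -0.0158] [ 0.5442 -0.0161]
322.5 210.5 21.2 [ 0.5581 -0.0099] [ 0.5596 -0.01  ]
319.5 208.5 21.2 [ 0.5642 -0.0008] [ 0.5658 -0.0008]
324.5 207.5 15.5 [ 0.5671 -0.0159] [ 0.5689 -0.0162]
328.5 217.5 14.5 [ 0.5368 -0.0278] [ 0.538  -0.0283]
320.5 217.5 14.5 [ 0.5369 -0.0037] [ 0.5381 -0.0038]
329.5 213.5 15.6 [ 0.5489 -0.0309] [ 0.5503 -0.0315]
327.5 208.5 14.5 [ 0.5641 -0.025 ] [ 0.5657 -0.0254]
318.5 214.5 14.4 [0.546  0.0023] [0.5474 0.0023]
317.1878745652352 190.70930466706602
314.5 191.5 17.7 [ 0.5692 -0.0078] [ 0.5621 -0.0173]
315.5 185.5 14.5 [ 0.5544 -0.0226] [ 0.547  -0.0325]
309.5 194.5 21.1 [ 0.5871 -0.0084] [ 0.5804 -0.0179]
315.5 188.5 15.6 [ 0.5607 -0.0143] [ 0.5534 -0.024 ]
310.5 190.5 14.5 [ 0.5766 -0.0176] [ 0.5697 -0.0273]
317.5 193.5 21.1 [0.5663 0.003 ] [ 0.5591 -0.0064]
317.5 182.5 17.9 [ 0.5433 -0.0275] [ 0.5357 -0.0374]
```

Request:
servo_tool:
  steps:
    - {"dx":0,"dy":0,"dz":0.2,"wx":0,"wy":0,"wz":0}
    - {"dx":0,"dy":0,"dz":0.4,"wx":0,"wy":0,"wz":0}
    - {"dx":0,"dy":0,"dz":0.6,"wx":0,"wy":0,"wz":0}
    - {"dx":0,"dy":0,"dz":0.8,"wx":0,"wy":0,"wz":0}
    - {"dx":0,"dy":0,"dz":1,"wx":0,"wy":0,"wz":0}

```text
time_s: 8.72
eef_pos: [0.5548, 0.0942, 0.1477]
eef_rot: [0.0, 0.725, 0.689, 0.0]
wrist_force: [0.6, 0.7, 0.1]
opening: 0.602
grasp_force: 0.0
```

Request:
servo_tool:
  steps:
    - {"dx":0,"dy":-0.2,"dz":0.3,"wx":0,"wy":0,"wz":0}
    - {"dx":0,"dy":-0.4,"dz":0.5,"wx":0,"wy":0,"wz":0}
    - {"dx":0,"dy":-0.6,"dz":0.7,"wx":0,"wy":0,"wz":0}
    - {"dx":0,"dy":-0.7,"dz":0.7,"wx":0,"wy":0,"wz":0}
    - {"dx":0,"dy":-0.7,"dz":0.7,"wx":0,"wy":0,"wz":0}

```text
time_s: 9.13
eef_pos: [0.5559, 0.0222, 0.2178]
eef_rot: [0.002, 0.726, 0.688, 0.001]
wrist_force: [1.0, 0.6, -0.2]
opening: 0.6
grasp_force: 0.0
```

Run:
```python
from h import *
W=cam('wrist');W=cam('wrist','w6.png');o=ctrl.get_obs();print(o['time_s'],o['eef_pos'])
u0,v0=proj(W,(.554,-.0147,0));print(u0,v0)
u0,v0=int(u0),int(v0)
cr=W['frame'][v0-90:v0+90,u0-120:u0+120]
I=cv2.resize(cr[:,:,::-1],None,fx=3.3,fy=3.3,interpolation=cv2.INTER_CUBIC);cv2.imwrite('pics/c3.png',cv2.convertScaleAbs(I,alpha=1.5));print(u0-120,v0-90)
```

```text
9.2333 [0.55428807 0.02424741 0.21526881]
319.11176083929644 203.14673010805052
199 113
```

View pics/c3.png

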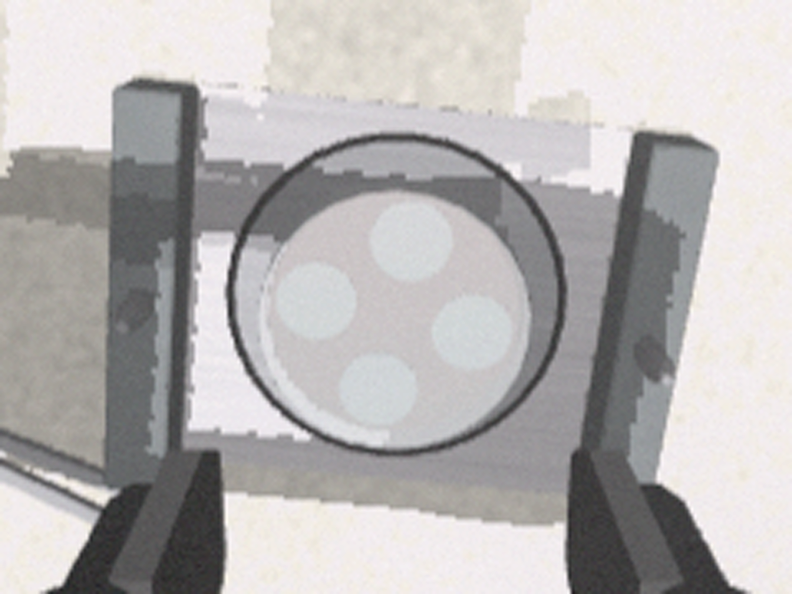

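The crop shows the dish between the rails, inside the ring but towards its -y side. The ring centre is at (396,293) and the dish top at (396,318). I'll work out the offset at the right heights.

```bash
cat > q.py <<'E'
from h import *
W=cam('wrist')
f=lambda x,y,z:onz(W,199+x/3.3-.35,113+y/3.3-.35,z).round(4)[:2]
print('ring',f(396,293,0),'L',f(232,293,0),'R',f(561,293,0),'T',f(396,137,0),'B',f(396,450,0))
print('dish',f(396,318,.02),'L',f(263,315,.02),'R',f(530,315,.02),'T',f(396,191,.02))
print('wells',f(394,316,.006),f(394,316,.015))
print('pegs base z30',f(124,320,.03),f(645,350,.03),'tips',f(143,300,.054),f(663,370,.054))
print(W['camera_from_world'].round(3).tolist())
E
python3 q.py
```

```text
ring [ 0.5526 -0.0113] L [ 0.4939 -0.0082] R [ 0.6116 -0.0144] T [0.5555 0.0445] B [ 0.5494 -0.073 ]
dish [ 0.5525 -0.014 ] L [ 0.5073 -0.0106] R [ 0.5981 -0.0153] T [0.5548 0.0299]
wells [ 0.5516 -0.0179] [ 0.5517 -0.0149]
pegs base z30 [ 0.4627 -0.0066] [ 0.6351 -0.0262] tips [0.4764 0.0073] [ 0.6352 -0.024 ]
[[0.999, -0.053, -0.002, -0.552], [0.05, 0.953, -0.299, -0.016], [0.017, 0.298, 0.954, -0.381], [0.0, 0.0, 0.0, 1.0]]
```

The dish stands at about (0.553,-0.017) and the ring at (0.553,-0.014), so it is roughly 3 mm off with 11 mm allowed. Now I'll turn the tool for the pegs and the cover.

Request:
servo_tool:
  steps:
    - {"dx":0,"dy":0,"dz":0,"wx":0,"wy":0,"wz":-0.036}
    - {"dx":0,"dy":0,"dz":0,"wx":0,"wy":0,"wz":-0.072}
    - {"dx":0,"dy":0,"dz":0,"wx":0,"wy":0,"wz":-0.108}
    - {"dx":0,"dy":0,"dz":0,"wx":0,"wy":0,"wz":-0.144}
    - {"dx":0,"dy":0,"dz":0,"wx":0,"wy":0,"wz":-0.18}

```text
time_s: 9.7
eef_pos: [0.554, 0.0253, 0.2145]
eef_rot: [-0.001, 0.889, 0.457, -0.001]
wrist_force: [-0.7, 0.5, -0.3]
opening: 0.601
grasp_force: 0.0
```

Request:
servo_tool:
  steps:
    - {"dx":0,"dy":0,"dz":0,"wx":0,"wy":0,"wz":-0.036}
    - {"dx":0,"dy":0,"dz":0,"wx":0,"wy":0,"wz":-0.072}
    - {"dx":0,"dy":0,"dz":0,"wx":0,"wy":0,"wz":-0.108}
    - {"dx":0,"dy":0,"dz":0,"wx":0,"wy":0,"wz":-0.144}
    - {"dx":0,"dy":0,"dz":0,"wx":0,"wy":0,"wz":-0.18}

```text
time_s: 10.12
eef_pos: [0.554, 0.0253, 0.2145]
eef_rot: [-0.001, 0.982, 0.191, -0.001]
wrist_force: [-0.1, -0.5, 0.2]
opening: 0.601
grasp_force: 0.0
```

Request:
servo_tool:
  steps:
    - {"dx":-0.1,"dy":-0.1,"dz":0,"wx":0,"wy":0,"wz":-0.036}
    - {"dx":-0.2,"dy":-0.2,"dz":0,"wx":0,"wy":0,"wz":-0.072}
    - {"dx":-0.3,"dy":-0.3,"dz":0,"wx":0,"wy":0,"wz":-0.108}
    - {"dx":-0.3,"dy":-0.4,"dz":0,"wx":0,"wy":0,"wz":-0.144}
    - {"dx":-0.3,"dy":-0.4,"dz":0,"wx":0,"wy":0,"wz":-0.174}

```text
time_s: 10.53
eef_pos: [0.5238, -0.0161, 0.2147]
eef_rot: [-0.0, 0.997, -0.082, -0.001]
wrist_force: [0.1, -0.2, 0.4]
opening: 0.601
grasp_force: 0.0
```

Request:
servo_tool:
  steps:
    - {"dx":0,"dy":0,"dz":0,"wx":0,"wy":0,"wz":0}
    - {"dx":0,"dy":0,"dz":0,"wx":0,"wy":0,"wz":0}
    - {"dx":0,"dy":0,"dz":0,"wx":0,"wy":0,"wz":0}
    - {"dx":0,"dy":0,"dz":0,"wx":0,"wy":0,"wz":0}
    - {"dx":0,"dy":0,"dz":0,"wx":0,"wy":0,"wz":0}

```text
time_s: 10.95
eef_pos: [0.5249, -0.0156, 0.216]
eef_rot: [-0.0, 0.997, -0.078, -0.0]
wrist_force: [0.2, 0.0, 0.1]
opening: 0.599
grasp_force: 0.0
```

Run:
```python
from h import *
W=cam('wrist','w7.png');np.save('w7.npy',W,allow_pickle=True);o=ctrl.get_obs();print(o['time_s'],o['eef_pos'],o['eef_rot'])
g=cv2.cvtColor(W['frame'],cv2.COLOR_RGB2GRAY)
for n,p,q in [('far',(.636,-.0285,.03),(.636,-.0285,.054)),('near',(.469,-.002,.03),(.469,-.002,.054))]:
    u,v=np.round(proj(W,p)).astype(int);print(n,u,v,proj(W,q))
    print('u0',u-20,'v0',v-16);
    for r in g[v-16:v+17,u-20:u+21]: print(' '.join('%3d'%x for x in r))
```

```text
11.0 [ 0.52496985 -0.01572797  0.21610558] [-5.08281643e-05  9.96946458e-01 -7.80879947e-02 -1.47080600e-04]
far 313 64 (np.float64(312.607795411667), np.float64(61.043399251573106))
u0 293 v0 48
153 152 153 154 153 151 152 151 154 152 153 152 152 151 153 154 154 153 152 150 151 150 152 151 152 149 153 152 151 153 154 150 152 153 153 152 153 152 150 153 151
155 153 153 152 152 153 153 152 154 151 153 153 153 153 151 153 151 152 153 150 150 150 151 151 152 151 150 153 153 151 150 150 150 152 153 156 152 152 151 151 153
129 127 128 128 125 126 129 127 128 125 126 126 126 129 126 127 128 128 130 127 126 127 127 126 128 126 127 130 128 130 128 128 127 127 127 129 126 127 126 127 126
 96  95  95  97  97  97  96  97  95  96  95  92  96  96  95  96  94  98  94  96  85  96  96  96  95  93  96  96  97  98  95  95  94  86  95  93  95  93  90  94  93
 97  98 101 100 101 104 101 101 101 102 103  97 100 102 100 101 104 103 101 100  95 102  99 102  98 101  99 101 103 100 102 103 101  94 102 103 100 101  94 103 100
104 105 103 106 105 105 105 104 106 106 104 104 104 104 105 106 108 105 104 103 105 
[... 9310 characters left out ...]
  88  88  89  85  85  86  84  89 104 105 105
150 151 152 154 153 151 152 150 152 151 131 103 106 102 105 106 105 103  95  83  90  88  89  92  88  87  88  88  90  88  89  88  87  85  85  88  87  89 104 105 103
152 152 152 153 152 151 152 151 153 154 149 106 107 104 104 106 105 102 104  89  88  85  88  87  89  86  87  90  88  88  90  86  87  86  86  87  87  89 101 105 104
153 152 153 151 151 151 152 153 152 153 148 105 109 105 106 105 103 102 103  87  87  87  89  87  89  88  87  89  92  88  90  86  85  84  90  88  87 100 102 102 101
151 152 152 152 153 153 152 152 151 150 130 106 107 107 106 107 104 106 102  86  85  87  87  90  88  89  88  89  89  89  86  86  87  86  86  88  91 106 104 105 104
```

The far peg tip shows at (312.6,59.1). The near peg is in the gripper's shadow here, so I'll take it from the earlier unshadowed view and check the angle on the rail edges.

Run:
```python
from h import *
W=np.load('w7.npy',allow_pickle=True).item();g=cv2.cvtColor(W['frame'],cv2.COLOR_RGB2GRAY).astype(float)
print('far tip',onz(W,312.6,59.15,.054).round(4))
us=np.arange(255,375,3);P=[]
for u in us:
    col=cv2.blur(g,(3,1))[38:60,u]; d=np.diff(col); i=np.argmin(d)
    w=-np.clip(d[max(0,i-2):i+3],None,0); v=38+.5+np.sum(w*np.arange(max(0,i-2),max(0,i-2)+len(w)))/w.sum(); P.append(onz(W,u,v,.03)[:2])
P=np.array(P);k=np.polyfit(P[:,1],P[:,0],1);r=P[:,0]-np.polyval(k,P[:,1]);m=abs(r)<.002;k=np.polyfit(P[m,1],P[m,0],1)
print('far rail outer edge: x=%.4f*y+%.4f'%tuple(k),m.sum(),'angle dock x',np.degrees(-np.arctan(k[0])))
W2=np.load('w2.npy',allow_pickle=True).item();g2=cv2.cvtColor(W2['frame'],cv2.COLOR_RGB2GRAY)
for n,(u,v) in {'near':(262,47),'far':(435,68)}.items():
    print(n,u-9,v-9)
    for r in g2[v-9:v+10,u-9:u+10]: print(' '.join('%3d'%x for x in r))
```

```text
far tip [ 0.6375 -0.0287  0.054 ]
far rail outer edge: x=0.1580*y+0.6529 40 angle dock x -8.980658949524381
near 253 38
105 106 105 109 107 107 106 107 109 108 110 109 111 110 111 113 110 112 114
104 110 108 109 109 108 108 106 107 108 109 112 109 109 111 112 109 111 109
106 107 108 109 108 108 109 104 107 107 110 109 111 113 111 112 111 110 111
 99 101 100 100  99  93  93  89  98 105 110 109 109 112 111 111 111 110 110
 94  95  95  92  95  87  80  73  79  88 100 111 111 114 111 111 110 113 110
 97  97  92  96 113 111  89  79  71  73  82  98 110 110 113 110 111 111 111
 97  96  85 111 124 123 110  74  72  75  73  81 101 113 111 113 113 112 111
 98  91  81 107 122 124 120  70  68  70  71  68  79  94 112 111 112 111 110
 95  84  73  89 117 124 105  68  68  64  68  64  63  72 112 112 110 111 113
 95  94  69  74  93  98  76  65  64  64  64  64  60  69 104 108 113 113 112
 98  96  72  65  66  67  61  64  62  63  64  60  63  63  82 104 106 110 112
 98  95  76  67  64  67  64  64  62  64  62  58  63  63  66 100 100 103 105
 95  96  87  72  66  62  63  62  60  61  61  62  59  57  68 101  99 
[... 1218 characters left out ...]
 103 133 162 161
104  66  64  64  64  71  69  70  67  71  71  71  70  69  66  89 138 160 162
106  71  66  65  64  68  67  66  67  69  68  70  68  68  79 104 148 159 162
105  76  63  63  63  66  66  70  69  68  69  66  68  77  96 116 159 162 160
107  92  66  62  65  64  66  66  66  67  67  77  85  97 102 118 161 162 161
107 109  89  80  68  64  65  67  65  71  93  96 101 104 104 131 161 159 161
111 107 106 101  70  71  70  70  75  94 110 104 106 106 104 152 161 161 159
108 109 107 107  93  93  94  95  94 107 107 107 105 106 111 161 159 161 162
109 106 108 107 107 108 107 106 108 106 105 105 108 108 115 159 160 160 161
109 107 109 108 107 107 108 107 107 107 107 108 107 103 118 159 160 162 159
```

Run:
```python
from h import *
W=np.load('w7.npy',allow_pickle=True).item();W2=np.load('w2.npy',allow_pickle=True).item()
a=onz(W2,257.8,44.7,.054);b=onz(W2,440.5,66.1,.054);print(a,b,(a+b)/2,np.linalg.norm(a-b),np.degrees(np.arctan2((b-a)[1],(b-a)[0])))
print(tri([ray(W2,440.5,66.1),ray(W,312.6,59.15)]))
```

```text
[ 0.46979332 -0.00201389  0.054     ] [ 0.63789808 -0.02888084  0.054     ] [ 0.5538457  -0.01544736  0.054     ] 0.17023820275959903 -9.080370034465306
[ 0.63741413 -0.0288601   0.055218  ]
```

Request:
servo_tool:
  steps:
    - {"dx":0,"dy":-0.2,"dz":0,"wx":0,"wy":0,"wz":0.014}
    - {"dx":0,"dy":-0.4,"dz":0,"wx":0,"wy":0,"wz":0.028}
    - {"dx":0,"dy":-0.6,"dz":0,"wx":0,"wy":0,"wz":0.042}
    - {"dx":0,"dy":-0.8,"dz":0,"wx":0,"wy":0,"wz":0.056}
    - {"dx":0,"dy":-1,"dz":0,"wx":0,"wy":0,"wz":0.068}

```text
time_s: 11.42
eef_pos: [0.525, -0.1168, 0.2163]
eef_rot: [0.0, 1.0, 0.03, 0.0]
wrist_force: [0.5, 0.8, -0.1]
opening: 0.596
grasp_force: 0.0
```

Request:
servo_tool:
  steps:
    - {"dx":0,"dy":-0.2,"dz":0,"wx":0,"wy":0,"wz":0}
    - {"dx":0,"dy":-0.4,"dz":0,"wx":0,"wy":0,"wz":0}
    - {"dx":0,"dy":-0.6,"dz":0,"wx":0,"wy":0,"wz":0}
    - {"dx":0,"dy":-0.8,"dz":0,"wx":0,"wy":0,"wz":0}
    - {"dx":0,"dy":-1,"dz":0,"wx":0,"wy":0,"wz":0}

```text
time_s: 11.83
eef_pos: [0.525, -0.217, 0.2163]
eef_rot: [0.0, 1.0, 0.028, 0.0]
wrist_force: [-0.5, 0.8, -0.0]
opening: 0.603
grasp_force: 0.0
```

Request:
servo_tool:
  steps:
    - {"dx":0.05,"dy":-0.2,"dz":0,"wx":0,"wy":0,"wz":0}
    - {"dx":0.1,"dy":-0.4,"dz":0,"wx":0,"wy":0,"wz":0}
    - {"dx":0.16,"dy":-0.56,"dz":0,"wx":0,"wy":0,"wz":0}
    - {"dx":0.16,"dy":-0.56,"dz":0,"wx":0,"wy":0,"wz":0}
    - {"dx":0.16,"dy":-0.56,"dz":0,"wx":0,"wy":0,"wz":0}

```text
time_s: 12.25
eef_pos: [0.5409, -0.2724, 0.2159]
eef_rot: [-0.0, 1.0, 0.028, -0.0]
wrist_force: [-0.0, -0.1, 0.7]
opening: 0.596
grasp_force: 0.0
```

Request:
servo_tool:
  steps:
    - {"dx":0,"dy":0,"dz":0,"wx":0,"wy":0,"wz":0}
    - {"dx":0,"dy":0,"dz":0,"wx":0,"wy":0,"wz":0}
    - {"dx":0,"dy":0,"dz":0,"wx":0,"wy":0,"wz":0}
    - {"dx":0,"dy":0,"dz":0,"wx":0,"wy":0,"wz":0}
    - {"dx":0,"dy":0,"dz":0,"wx":0,"wy":0,"wz":0}

```text
time_s: 12.67
eef_pos: [0.541, -0.2715, 0.2165]
eef_rot: [0.0, 1.0, 0.028, 0.0]
wrist_force: [0.1, 1.3, -0.0]
opening: 0.598
grasp_force: 0.0
```

Run:
```python
from h import *
W=cam('wrist','w8.png');np.save('w8.npy',W,allow_pickle=True);o=ctrl.get_obs();print(o['time_s'],o['eef_pos'],o['eef_rot'])
g=cv2.cvtColor(W['frame'],cv2.COLOR_RGB2GRAY)
for n,p,z in [('hfar',(.656,-.266),.006),('hnear',(.487,-.276),.006),('barfar',(.6207,-.269),.052),('barnear',(.5206,-.2755),.052)]:
    u,v=np.round(proj(W,(*p,z))).astype(int);print(n,u,v,'u0',u-26,'v0',v-22)
    for r in g[v-22:v+23:2,u-26:u+27:2]: print(' '.join('%3d'%x for x in r))
```

```text
12.7167 [ 0.54104231 -0.27168889  0.21647991] [7.47017007e-05 9.99602801e-01 2.81820441e-02 7.95845185e-05]
hfar 319 63 u0 293 v0 41
158 158 158 160 159 159 157 157 158 159 159 159 158 158 159 159 159 157 158 158 160 156 157 160 157 161 159
158 157 158 159 156 158 157 158 158 156 157 159 156 157 159 158 160 156 156 157 156 158 157 157 157 158 155
136 132 131 130 130 132 131 132 129 130 130 133 130 130 131 130 130 128 130 130 130 129 132 129 129 129 131
 96  94  96  94  92  92  94  92  93  95  95  93  92  92  94  91  93  94  93  93  92  92  91  94  90  94  92
 93  94  93  95  94  92  94  96  92  95  92  95  93  92  96  95  91  95  94  95  94  93  93  94  94  93  94
 94  94  93  95  94  93  94  95  93  92  92  93  94  92  92  91  91  93  93  96  90  90  94  93  95  94  95
 95  95  93  93  96  94  96  95  95  96  97  95  84  79  77  93  95  94  91  96  95  95  92  91  93  95  94
 95  94  94  95  95  92  94  93  93  94  92  68 115 117 113  72  91  95  93  93  94  95  94  95  95  93  95
 94  94  92  94  94  97  93  96  98  96  76 137 157 158 157 153  65  91  94  95  93  95  91  94  92  94
[... 8353 characters left out ...]
 144  86  87  89  89  87  88  89  87  87  88  86  87
 50  50  53  69  78  78  77  76  79  73 132 144 145 158 157 124  90  86  89  89  83  89  88  85  89  86  89
 52  49  53  52  68  78  77  78  76  72 140 149 156 157 157 127  87  86  85  85  89  87  88  87  87  88  88
 49  53  52  53  52  54  78  75  78  75  68 156 158 157 143  62  89  89  89  87  89  86  88  88  88  89  87
 54  50  53  54  54  53  53  66  77  78  73  53 108 104  57  78  89  86  88  91  88  87  89  88  89  90  89
 50  49  50  54  52  52  50  54  65  83  88  81  68  71  81  87  86  88  89  87  87  87  90  87  86  89  89
 50  51  52  55  52  54  50  51  59  74  86  85  84  87  85  86  86  86  87  86  87  87  88  90  87  88  73
```

Run:
```python
from h import *
W=np.load('w8.npy',allow_pickle=True).item()
a=onz(W,319.3,95.8,.052);b=onz(W,319.9,201,.052)
d=a-b;print('bar',a,b,'mid',(a+b)/2,np.linalg.norm(d),np.degrees(np.arctan2(d[1],d[0])))
g=cv2.cvtColor(W['frame'],cv2.COLOR_RGB2GRAY)
H=[]
for u0,v0,v1 in [(300,46,76),(300,206,226)]:
    m=(g[v0:v1,u0:u0+40]>115).astype(np.uint8);n,l,s,c=cv2.connectedComponentsWithStats(m);i=1+np.argmax(s[1:,4]);print(s[i],c[i]+[u0,v0])
    x,y,w,h,_=s[i]
    t,bm=onz(W,u0+x+w/2,v0+y-.5,.006),onz(W,u0+x+w/2,v0+y+h-.5,.006)
    print('top/bottom at plate top',t,bm,'c z6',onz(W,*(c[i]+[u0,v0]),.006),'z3',onz(W,*(c[i]+[u0,v0]),.003)); H.append(onz(W,*(c[i]+[u0,v0]),.003))
d=H[0]-H[1];print('holes mid',(H[0]+H[1])/2,np.linalg.norm(d),np.degrees(np.arctan2(d[1],d[0])))
```

```text
bar [ 0.62360659 -0.26837522  0.052     ] [ 0.52264594 -0.27468564  0.052     ] mid [ 0.57312627 -0.27153043  0.052     ] 0.10115766546109294 3.5765517087540912
[ 14   9  12  14 137] [319.42335766  61.79562044]
top/bottom at plate top [ 0.66439372 -0.26693854  0.006     ] [ 0.65121153 -0.26769164  0.006     ] c z6 [ 0.6575313  -0.26673859  0.006     ] z3 [ 0.657871   -0.26673043  0.003     ]
[15  6 11  9 80] [319.7625 216.025 ]
top/bottom at plate top [ 0.49556546 -0.2771735   0.006     ] [ 0.48427269 -0.27782399  0.006     ] c z6 [ 0.48986484 -0.276628    0.006     ] z3 [ 0.48878117 -0.27670379  0.003     ]
holes mid [ 0.57332608 -0.27171711  0.003     ] 0.16938370115425566 3.3755459275184565
```

The cover's centre is (0.5732,-0.2716) at 3.4°, from both the handle and the holes (spacing 169.4 mm, bar 101 mm). The seat is (0.5536,-0.0153) at -9.05°. Now the grasp.

Request:
servo_tool:
  steps:
    - {"dx":0.1,"dy":0,"dz":-0.2,"wx":0,"wy":0,"wz":0.001}
    - {"dx":0.2,"dy":0,"dz":-0.4,"wx":0,"wy":0,"wz":0.001}
    - {"dx":0.32,"dy":0,"dz":-0.6,"wx":0,"wy":0,"wz":0.001}
    - {"dx":0.32,"dy":0,"dz":-0.8,"wx":0,"wy":0,"wz":0.001}
    - {"dx":0.32,"dy":0,"dz":-1,"wx":0,"wy":0,"wz":0.001}

```text
time_s: 13.13
eef_pos: [0.5735, -0.2719, 0.1154]
eef_rot: [0.0, 1.0, 0.03, 0.0]
wrist_force: [-0.5, 0.3, 0.4]
opening: 0.599
grasp_force: 0.0
```

Request:
servo_tool:
  steps:
    - {"dx":0,"dy":0,"dz":-0.2,"wx":0,"wy":0,"wz":0}
    - {"dx":0,"dy":0,"dz":-0.4,"wx":0,"wy":0,"wz":0}
    - {"dx":0,"dy":0,"dz":-0.6,"wx":0,"wy":0,"wz":0}
    - {"dx":0,"dy":0,"dz":-0.8,"wx":0,"wy":0,"wz":0}
    - {"dx":0,"dy":0,"dz":-0.9,"wx":0,"wy":0,"wz":0}

```text
time_s: 13.55
eef_pos: [0.5717, -0.271, 0.0236]
eef_rot: [-0.001, 1.0, 0.029, -0.001]
wrist_force: [-0.2, -0.4, 0.6]
opening: 0.6
grasp_force: 0.0
```

Request:
servo_tool:
  steps:
    - {"dx":0,"dy":0,"dz":0,"wx":0,"wy":0,"wz":0}
    - {"dx":0,"dy":0,"dz":0,"wx":0,"wy":0,"wz":0}
    - {"dx":0,"dy":0,"dz":0,"wx":0,"wy":0,"wz":0}
    - {"dx":0,"dy":0,"dz":0,"wx":0,"wy":0,"wz":0}
    - {"dx":0,"dy":0,"dz":0,"wx":0,"wy":0,"wz":0}

```text
time_s: 13.97
eef_pos: [0.5739, -0.2727, 0.0278]
eef_rot: [0.001, 1.0, 0.03, 0.001]
wrist_force: [0.5, -0.1, 0.0]
opening: 0.601
grasp_force: 0.0
```

Request:
servo_tool:
  steps:
    - {"dx":0,"dy":0,"dz":0,"wx":0,"wy":0,"wz":0}
    - {"dx":0,"dy":0,"dz":0,"wx":0,"wy":0,"wz":0}
    - {"dx":0,"dy":0,"dz":0,"wx":0,"wy":0,"wz":0}
    - {"dx":0,"dy":0,"dz":0,"wx":0,"wy":0,"wz":0}
    - {"dx":0,"dy":0,"dz":0,"wx":0,"wy":0,"wz":0}
  jaw: 0

```text
time_s: 14.38
eef_pos: [0.5733, -0.2723, 0.0268]
eef_rot: [0.0, 1.0, 0.029, 0.0]
wrist_force: [-1.3, 0.2, 4.1]
opening: 0.129
grasp_force: 59.5
```

Request:
servo_tool:
  steps:
    - {"dx":0,"dy":0,"dz":0,"wx":0,"wy":0,"wz":0}
    - {"dx":0,"dy":0,"dz":0,"wx":0,"wy":0,"wz":0}
    - {"dx":0,"dy":0,"dz":0,"wx":0,"wy":0,"wz":0}
    - {"dx":0,"dy":0,"dz":0,"wx":0,"wy":0,"wz":0}
    - {"dx":0,"dy":0,"dz":0,"wx":0,"wy":0,"wz":0}

```text
time_s: 14.8
eef_pos: [0.5733, -0.2723, 0.0268]
eef_rot: [0.0, 1.0, 0.029, 0.0]
wrist_force: [-0.6, 0.0, 4.6]
opening: 0.123
grasp_force: 59.7
```

Run:
```python
from h import *
W=cam('wrist','w9.png');np.save('w9.npy',W,allow_pickle=True);o=ctrl.get_obs();print(o['time_s'],o['eef_pos'],o['eef_rot'],o['opening'],o['grasp_force'],o['wrist_force'])
```

```text
14.85 [ 0.57325674 -0.27230337  0.02676075] [2.18305264e-04 9.99565730e-01 2.94657691e-02 2.67628219e-04] 0.13305086476150005 59.72790062427521 [-1.71400654  0.56301093  5.484934  ]
```

Request:
servo_tool:
  steps:
    - {"dx":0,"dy":0,"dz":0.1,"wx":0,"wy":0,"wz":0}
    - {"dx":0,"dy":0,"dz":0.3,"wx":0,"wy":0,"wz":0}
    - {"dx":0,"dy":0,"dz":0.5,"wx":0,"wy":0,"wz":0}
    - {"dx":0,"dy":0,"dz":0.7,"wx":0,"wy":0,"wz":0}
    - {"dx":0,"dy":0,"dz":0.85,"wx":0,"wy":0,"wz":0}

```text
time_s: 15.27
eef_pos: [0.573, -0.2721, 0.1127]
eef_rot: [0.0, 1.0, 0.029, 0.0]
wrist_force: [1.1, -0.4, -1.7]
opening: 0.126
grasp_force: 58.8
```

Request:
servo_tool:
  steps:
    - {"dx":0,"dy":0.1,"dz":0,"wx":0,"wy":0,"wz":-0.01}
    - {"dx":0,"dy":0.3,"dz":0,"wx":0,"wy":0,"wz":-0.02}
    - {"dx":0,"dy":0.5,"dz":0,"wx":0,"wy":0,"wz":-0.03}
    - {"dx":0,"dy":0.7,"dz":0,"wx":0,"wy":0,"wz":-0.04}
    - {"dx":0,"dy":0.9,"dz":0,"wx":0,"wy":0,"wz":-0.05}

```text
time_s: 15.68
eef_pos: [0.5723, -0.181, 0.1109]
eef_rot: [-0.0, 0.999, -0.05, -0.001]
wrist_force: [-0.1, 0.6, -1.3]
opening: 0.131
grasp_force: 58.8
```

Request:
servo_tool:
  steps:
    - {"dx":-0.04,"dy":0.2,"dz":0,"wx":0,"wy":0,"wz":-0.005}
    - {"dx":-0.08,"dy":0.4,"dz":0,"wx":0,"wy":0,"wz":-0.01}
    - {"dx":-0.12,"dy":0.6,"dz":0,"wx":0,"wy":0,"wz":-0.015}
    - {"dx":-0.16,"dy":0.8,"dz":0,"wx":0,"wy":0,"wz":-0.019}
    - {"dx":-0.2,"dy":0.95,"dz":0,"wx":0,"wy":0,"wz":-0.019}

```text
time_s: 16.1
eef_pos: [0.552, -0.0853, 0.1109]
eef_rot: [-0.0, 0.997, -0.079, -0.001]
wrist_force: [-0.2, 0.7, -1.8]
opening: 0.13
grasp_force: 58.7
```

Request:
servo_tool:
  steps:
    - {"dx":0,"dy":0.2,"dz":0,"wx":0,"wy":0,"wz":0}
    - {"dx":0,"dy":0.4,"dz":0,"wx":0,"wy":0,"wz":0}
    - {"dx":0,"dy":0.6,"dz":0,"wx":0,"wy":0,"wz":0}
    - {"dx":0,"dy":0.71,"dz":0,"wx":0,"wy":0,"wz":0}
    - {"dx":0,"dy":0.71,"dz":0,"wx":0,"wy":0,"wz":0}

```text
time_s: 16.52
eef_pos: [0.5524, -0.014, 0.1111]
eef_rot: [-0.0, 0.997, -0.078, -0.0]
wrist_force: [0.4, -0.0, -1.7]
opening: 0.127
grasp_force: 58.8
```

Request:
servo_tool:
  steps:
    - {"dx":0,"dy":0,"dz":0,"wx":0,"wy":0,"wz":0}
    - {"dx":0,"dy":0,"dz":0,"wx":0,"wy":0,"wz":0}
    - {"dx":0,"dy":0,"dz":0,"wx":0,"wy":0,"wz":0}
    - {"dx":0,"dy":0,"dz":0,"wx":0,"wy":0,"wz":0}
    - {"dx":0,"dy":0,"dz":0,"wx":0,"wy":0,"wz":0}

```text
time_s: 16.93
eef_pos: [0.553, -0.0169, 0.1113]
eef_rot: [0.0, 0.997, -0.079, -0.0]
wrist_force: [0.4, -1.6, -2.4]
opening: 0.128
grasp_force: 58.8
```

Run:
```python
from h import *
W=cam('wrist','w10.png');np.save('w10.npy',W,allow_pickle=True);o=ctrl.get_obs();q=o['eef_rot'];print(o['time_s'],o['eef_pos'],q,np.degrees(2*np.arctan2(q[2],q[1])),o['opening'],o['grasp_force'],o['wrist_force'],o['torque'])
# compare cover in hand with w9: hole far & bar in wrist image
for f in ('w9','w10'):
    C=np.load(f+'.npy',allow_pickle=True).item();g=cv2.cvtColor(C['frame'],cv2.COLOR_RGB2GRAY)
    print(f); 
    for r in g[0:80:4,270:370:4]: print(' '.join('%3d'%x for x in r))
```

```text
16.9833 [ 0.55303151 -0.01672155  0.11126108] [ 1.81286843e-05  9.96851940e-01 -7.92856140e-02  7.85304595e-06] -9.095008001097897 0.12889436402443805 58.7778514623642 [ 0.17942352  0.12654021 -2.49264354] [ 0.00444489 -0.03212638 -0.03382453]
w9
185 183 184 182 186 184 186 182 182 184 184 184 183 186 182 183 184 182 185 184 183 185 186 179 182
185 184 184 184 184 183 184 183 182 185 183 183 184 183 183 182 183 183 185 183 183 182 184 182 184
185 185 185 183 182 183 184 185 185 184 183 184 185 183 184 185 184 185 182 185 181 182 184 184 183
183 185 181 183 185 185 183 183 187 186 186 185 184 184 184 184 186 184 184 184 176 181 185 184 186
186 184 185 185 183 184 184 184 186 183 185 182 185 183 184 184 183 183 184 185 179 184 184 186 183
183 182 186 182 184 183 184 183 185 185 185 184 185 184 184 184 184 183 185 183 181 183 184 184 185
183 182 185 184 185 183 185 185 184 183 184 183 185 184 186 182 184 183 183 183 183 183 183 185 183
182 182 185 185 186 182 182 185 186 184 185 183 183 184 183 184 184 184 185 183 184 182 185 185 184
185 185 184 184 183 185 185 184 185 182 184 182 185 1
[... 2450 characters left out ...]

 99 102 100  99 101 100 100  99 101  98  99  99 100 100  99 101 100 100 100 101 101 101 101 101 101
101 103  99  98 101 100 100 101 100 100  98 100 100 100  99  99 101  99  98 101 100 100  99  99 102
 96 100 103  99 101  98 100  99  99 100  98 100  99  99 101 101  99  99 102 100 100  99  99 101 100
 97  99 100  99 103  98  99 100 100  99  99  99  99 101 101 100 100 100  99  99 101  99  99  99 100
101 103 102 103 103 103 103 103 103 104  96  74  71  80  93 102 104 104 102 103 101 104 103 101 101
103 101 103 104 103 103 102 102 104  90  58  77  86  86  67  85 104 105 101 103 103 102 103 100 101
100 103 101 101 101 103 104 103 105  67  71  65  91 103 105  68 105 103 103 103 101 101 103 104 101
```

Run:
```python
from h import *
A=np.load('w9.npy',allow_pickle=True).item();B=np.load('w10.npy',allow_pickle=True).item()
g=cv2.cvtColor(A['frame'],cv2.COLOR_RGB2GRAY)
m=(g[60:110,295:345]>145).astype(np.uint8);n,l,s,c=cv2.connectedComponentsWithStats(m);i=1+np.argmax(s[1:,4]);print(s[i],c[i]+[295,60])
c=c[i]+[295,60];h=[onz(A,*c,z)[:2] for z in(0.006,.003,0)];print(h)
off=h[1]-np.array([.57326,-.2723]);print('off',off)
t=np.radians(-9.095-3.377);R=np.array([[np.cos(t),-np.sin(t)],[np.sin(t),np.cos(t)]])
print('hole now',np.array([.55303,-.01672])+R@off,'peg tip',.6375,-.0287, 'hole by w10 px same', onz(B,*c,.0875)[:2], 'peg tip px',proj(B,(.6375,-.0287,.054)))
g=cv2.cvtColor(B['frame'],cv2.COLOR_RGB2GRAY)
for r in g[64:100,300:338:1]: print(' '.join('%3d'%x for x in r))
```

```text
[ 12  11  25  29 572] [318.50174825  84.67132867]
[array([ 0.65806336, -0.26794195]), array([ 0.65821706, -0.26793674]), array([ 0.65837076, -0.26793153])]
off [0.08495706 0.00436326]
hole now [ 0.63692451 -0.03080724] peg tip 0.6375 -0.0287 hole by w10 px same [ 0.63703192 -0.03093238] peg tip px (np.float64(314.6136182087696), np.float64(87.53234795792626))
 98 101 100 100  98  98  99 100  99  98  99  96  99 100  99  99  99  99  99 101 100  99 101  99 100  97 101 100  99 101 100  99 100 101 100 101 101 100
 97 103 104 102 101 101 102 102 103 101 100 103 101 103 103 105 102 101 100 102 103 101 102 101 103 101 101 100  99 100  99  98 101 101 103 103 101 103
101 102 103 106 102 106 102 104 103 104 105 104 105 104 103 100  99  96  95  95  97  98  98  99 104 101 104 105 105 103 102 104 104 105 101 106 103 104
104 103 103 104 105 103 102 104 105 104 103 104  98  95  91  86  76  80  79  80  80  86  89  90  92  99 103 102 102 103 102 104 104 102 102 103 102 102
102 103 103 104 104 102 104 103 103 104  96  96  84  79  74  73  68  71  71  73  72  75  80  81  83  91  93 101 104 103 102 103 10
[... 4033 characters left out ...]
  59  60  60  61  62  72  76  66  65  64  65  67  67  74  76  79  92 101 101 102 100 101 103
 70  70  67  70  68  66  65  60  59  62  61  62  61  60  57  61  57  64  63  63  73  71  65  63  65  64  64  74  77  83  89 100 102 103 101 101  99 101
 70  69  67  70  68  69  72  67  61  61  62  64  67  68  69  66  68  68  72  64  63  65  64  63  65  68  73  77  76  84  96 100 102 102 101 101 102 102
 69  67  69  69  67  66  67  70  65  65  62  61  66  71  77  71  76  76  73  65  60  65  66  66  72  74  77  83  92  95 101 102 102 103 100 101 102 104
 69  69  69  68  65  71  68  69  70  68  65  62  61  60  73  72  73  77  76  68  71  72  71  74  78  81  88  94 102  99 101 102 101 100 102 102 101 103
```

The peg tip shows through the far hole at (314.8,86.4). The hole centre is about 1 mm short in x and 2 mm in y, so I'll correct that and come down to just above the tips.

Request:
servo_tool:
  steps:
    - {"dx":0.01,"dy":0.02,"dz":-0.06,"wx":0,"wy":0,"wz":0}
    - {"dx":0.01,"dy":0.02,"dz":-0.12,"wx":0,"wy":0,"wz":0}
    - {"dx":0.01,"dy":0.02,"dz":-0.18,"wx":0,"wy":0,"wz":0}
    - {"dx":0.01,"dy":0.02,"dz":-0.24,"wx":0,"wy":0,"wz":0}
    - {"dx":0.01,"dy":0.02,"dz":-0.27,"wx":0,"wy":0,"wz":0}

```text
time_s: 17.4
eef_pos: [0.5532, -0.0139, 0.0828]
eef_rot: [-0.0, 0.997, -0.079, -0.001]
wrist_force: [0.2, 0.3, -1.7]
opening: 0.134
grasp_force: 58.8
```

Request:
servo_tool:
  steps:
    - {"dx":0,"dy":0,"dz":0,"wx":0,"wy":0,"wz":0}
    - {"dx":0,"dy":0,"dz":0,"wx":0,"wy":0,"wz":0}
    - {"dx":0,"dy":0,"dz":0,"wx":0,"wy":0,"wz":0}
    - {"dx":0,"dy":0,"dz":0,"wx":0,"wy":0,"wz":0}
    - {"dx":0,"dy":0,"dz":0,"wx":0,"wy":0,"wz":0}

```text
time_s: 17.82
eef_pos: [0.5543, -0.0142, 0.0847]
eef_rot: [0.0, 0.997, -0.079, 0.0]
wrist_force: [-0.1, 0.4, -2.0]
opening: 0.128
grasp_force: 58.8
```

Run:
```python
from h import *
B=cam('wrist','w11.png');o=ctrl.get_obs();q=o['eef_rot'];p=o['eef_pos'];print(o['time_s'],p,np.degrees(2*np.arctan2(q[2],q[1])),o['wrist_force'])
t=np.radians(np.degrees(2*np.arctan2(q[2],q[1]))-3.377);R=np.array([[np.cos(t),-np.sin(t)],[np.sin(t),np.cos(t)]])
h=p[:2]+R@[.08496,.00436];z=p[2]-.0268;print('hole',h,z)
print('hole px',proj(B,(*h,z+.003)),'peg px',proj(B,(.638,-.0287,.054)))
g=cv2.cvtColor(B['frame'],cv2.COLOR_RGB2GRAY)
for r in g[66:104,300:338]: print(' '.join('%3d'%x for x in r))
```

```text
17.8667 [ 0.55422425 -0.01412659  0.08463674] -9.041865780902327 [-0.05985147  0.20408724 -1.13435115]
hole [ 0.63813397 -0.02813984] 0.057836743558640644
hole px (np.float64(318.608705634728), np.float64(85.07260670282915)) peg px (np.float64(319.7095223222303), np.float64(85.87696190525358))
104 104 105 106 105 105 105 104 105 105 105 103 104 106 102 103 101  97  95  97  97 100 101 102 105 105 104 103 105 105 104 104 104 105 104 103 104 102
105 106 106 104 105 101 105 104 108 104 104 107  97  97  94  90  88  84  83  85  83  89  89  91  97 102 103 103 103 104 104  99 103 103 105 105 105 102
105 103 105 104 106 105 104 104 105 102 100  98  86  84  80  78  79  79  77  77  75  79  69  72  76  90  98 103 104 103 106 105 104 103 105 104 105 105
104 106 106 106 104 107 106 105 103  98  85  86  77  78  73  66  63  64  65  63  64  68  57  63  69  80  82  91 100 104 107 103 104 103 104 104 106 106
106 105 104 103 105 108 105 102  97  82  80  74  71  65  60  62  60  59  64  61  63  61  59  64  66  70  74  82  87  95 106 104 106 105 104 104 106 104
104 106 103 106 104 104 101  91  83  67  77  
[... 4270 characters left out ...]
  75  78  79  75  78  77  73  73  75  80  83  86  96 103 105 102 103 101 103 101 103 102 102
 71  70  71  68  73  69  69  68  72  70  65  67  63  65  83  78  78  78  79  75  71  69  76  86  87  96  98 104 103 102 105 101 102 101 103 104 103 102
 70  68  69  68  67  69  69  69  69  68  70  68  72  71  95  94  91  88  73  72  68  72  94  96  99 100 101 101 101 100 104 102 102 102 101 102 102 101
 69  66  67  71  68  68  69  68  71  69  68  73  72  75 102 100 101  97  68  68  64  71  88  97 100 104 103 102 101 101 100 103 102 100  88  89  86  88
 67  69  66  66  66  66  68  66  67  65  65  64  67  71  88  99  99 102  84  67  67  66  67 101 101  97 100  97  84  85  87  83  86  84  69  68  66  68
```

Peg tip at (319.9,87) and hole centre at (318.6,85), so it is within 1 mm. I'll go down with a small correction.

Request:
servo_tool:
  steps:
    - {"dx":-0.007,"dy":-0.006,"dz":-0.03,"wx":0,"wy":0,"wz":0}
    - {"dx":-0.007,"dy":-0.006,"dz":-0.06,"wx":0,"wy":0,"wz":0}
    - {"dx":-0.007,"dy":-0.006,"dz":-0.09,"wx":0,"wy":0,"wz":0}
    - {"dx":-0.007,"dy":-0.006,"dz":-0.12,"wx":0,"wy":0,"wz":0}
    - {"dx":-0.007,"dy":-0.006,"dz":-0.12,"wx":0,"wy":0,"wz":0}

```text
time_s: 18.28
eef_pos: [0.5526, -0.0146, 0.0713]
eef_rot: [-0.0, 0.997, -0.079, -0.001]
wrist_force: [-0.7, -0.5, -2.5]
opening: 0.128
grasp_force: 58.8
```

Request:
servo_tool:
  steps:
    - {"dx":0,"dy":0,"dz":-0.02,"wx":0,"wy":0,"wz":0}
    - {"dx":0,"dy":0,"dz":-0.04,"wx":0,"wy":0,"wz":0}
    - {"dx":0,"dy":0,"dz":-0.06,"wx":0,"wy":0,"wz":0}
    - {"dx":0,"dy":0,"dz":-0.08,"wx":0,"wy":0,"wz":0}
    - {"dx":0,"dy":0,"dz":-0.1,"wx":0,"wy":0,"wz":0}

```text
time_s: 18.7
eef_pos: [0.5533, -0.0147, 0.0621]
eef_rot: [-0.0, 0.997, -0.079, 0.0]
wrist_force: [0.1, -1.0, -3.2]
opening: 0.127
grasp_force: 58.8
```

Request:
servo_tool:
  steps:
    - {"dx":0,"dy":0,"dz":-0.015,"wx":0,"wy":0,"wz":0}
    - {"dx":0,"dy":0,"dz":-0.03,"wx":0,"wy":0,"wz":0}
    - {"dx":0,"dy":0,"dz":-0.042,"wx":0,"wy":0,"wz":0}
    - {"dx":0,"dy":0,"dz":-0.048,"wx":0,"wy":0,"wz":0}
    - {"dx":0,"dy":0,"dz":-0.048,"wx":0,"wy":0,"wz":0}

```text
time_s: 19.12
eef_pos: [0.5532, -0.0147, 0.0573]
eef_rot: [-0.0, 0.997, -0.079, -0.0]
wrist_force: [-0.6, -0.5, -1.6]
opening: 0.13
grasp_force: 58.8
```

Request:
servo_tool:
  steps:
    - {"dx":0,"dy":0,"dz":-0.003,"wx":0,"wy":0,"wz":0}
    - {"dx":0,"dy":0,"dz":-0.006,"wx":0,"wy":0,"wz":0}
    - {"dx":0,"dy":0,"dz":-0.008,"wx":0,"wy":0,"wz":0}
    - {"dx":0,"dy":0,"dz":-0.008,"wx":0,"wy":0,"wz":0}
    - {"dx":0,"dy":0,"dz":-0.008,"wx":0,"wy":0,"wz":0}

```text
time_s: 19.53
eef_pos: [0.5534, -0.0147, 0.0568]
eef_rot: [0.0, 0.997, -0.079, 0.0]
wrist_force: [-0.1, 0.3, -1.9]
opening: 0.126
grasp_force: 58.9
```

Request:
servo_tool:
  steps:
    - {"dx":0,"dy":0,"dz":-0.003,"wx":0,"wy":0,"wz":0}
    - {"dx":0,"dy":0,"dz":-0.006,"wx":0,"wy":0,"wz":0}
    - {"dx":0,"dy":0,"dz":-0.008,"wx":0,"wy":0,"wz":0}
    - {"dx":0,"dy":0,"dz":-0.008,"wx":0,"wy":0,"wz":0}
    - {"dx":0,"dy":0,"dz":-0.008,"wx":0,"wy":0,"wz":0}

```text
time_s: 19.95
eef_pos: [0.5534, -0.0147, 0.0567]
eef_rot: [0.0, 0.997, -0.079, 0.0]
wrist_force: [-3.3, 1.0, 6.9]
opening: 0.126
grasp_force: 60.1
```

The plate has met the rails: the underside height comes to 30 mm and the force turned upward. I'll release and back off.

Request:
servo_tool:
  steps:
    - {"dx":0,"dy":0,"dz":0,"wx":0,"wy":0,"wz":0}
    - {"dx":0,"dy":0,"dz":0,"wx":0,"wy":0,"wz":0}
    - {"dx":0,"dy":0,"dz":0,"wx":0,"wy":0,"wz":0}
    - {"dx":0,"dy":0,"dz":0,"wx":0,"wy":0,"wz":0}
    - {"dx":0,"dy":0,"dz":0,"wx":0,"wy":0,"wz":0}
  jaw: 0.6

```text
time_s: 20.37
eef_pos: [0.5533, -0.0147, 0.0558]
eef_rot: [0.0, 0.997, -0.079, 0.0]
wrist_force: [-0.3, -0.0, 0.0]
opening: 0.606
grasp_force: 0.0
```

Request:
servo_tool:
  steps:
    - {"dx":0,"dy":0,"dz":0,"wx":0,"wy":0,"wz":0}
    - {"dx":0,"dy":0,"dz":0.1,"wx":0,"wy":0,"wz":0}
    - {"dx":0,"dy":0,"dz":0.2,"wx":0,"wy":0,"wz":0}
    - {"dx":0,"dy":0,"dz":0.4,"wx":0,"wy":0,"wz":0}
    - {"dx":0,"dy":0,"dz":0.6,"wx":0,"wy":0,"wz":0}

```text
time_s: 20.78
eef_pos: [0.5531, -0.0146, 0.1171]
eef_rot: [-0.0, 0.997, -0.079, -0.0]
wrist_force: [0.7, -0.1, 0.9]
opening: 0.603
grasp_force: 0.0
```

Request:
servo_tool:
  steps:
    - {"dx":0,"dy":0,"dz":0.2,"wx":0,"wy":0,"wz":0}
    - {"dx":-0.1,"dy":0,"dz":0.4,"wx":0,"wy":0,"wz":0}
    - {"dx":-0.2,"dy":0,"dz":0.6,"wx":0,"wy":0,"wz":0}
    - {"dx":-0.3,"dy":0,"dz":0.8,"wx":0,"wy":0,"wz":0}
    - {"dx":-0.3,"dy":0,"dz":1,"wx":0,"wy":0,"wz":0}

```text
time_s: 21.2
eef_pos: [0.522, -0.0145, 0.218]
eef_rot: [0.0, 0.997, -0.079, 0.0]
wrist_force: [0.3, -0.2, -0.2]
opening: 0.598
grasp_force: 0.0
```

Request:
servo_tool:
  steps:
    - {"dx":0,"dy":0,"dz":0,"wx":0,"wy":0,"wz":0}
    - {"dx":0,"dy":0,"dz":0,"wx":0,"wy":0,"wz":0}
    - {"dx":0,"dy":0,"dz":0,"wx":0,"wy":0,"wz":0}
    - {"dx":0,"dy":0,"dz":0,"wx":0,"wy":0,"wz":0}
    - {"dx":0,"dy":0,"dz":0,"wx":0,"wy":0,"wz":0}

```text
time_s: 21.62
eef_pos: [0.5227, -0.0145, 0.2146]
eef_rot: [-0.0, 0.997, -0.079, -0.001]
wrist_force: [-0.6, -0.6, 0.3]
opening: 0.598
grasp_force: 0.0
```

Run:
```python
from h import *
W=cam('wrist','w12.png');o=ctrl.get_obs();print(o['time_s'],o['eef_pos'],o['wrist_force'])
g=cv2.cvtColor(W['frame'],cv2.COLOR_RGB2GRAY)
# plate outline at z=.036, holes
far=np.array([.6375,-.0288]);near=np.array([.4697,-.002])
for n,p in (('far',far),('near',near)):
    u,v=np.round(proj(W,(*p,.036))).astype(int);print(n,'hole exp',u,v,'tip exp',proj(W,(*p,.054)))
    for r in g[v-14:v+15,u-14:u+15]: print(' '.join('%3d'%x for x in r))
# far edge of the plate at two y positions, left/right
k=(far-near)/np.linalg.norm(far-near);m=(far+near)/2;nrm=np.array([-k[1],k[0]])
for s in (-.04,.04):
    u,v=proj(W,(*(m+k*.1+nrm*s),.036));u=int(round(u));col=g[int(v)-12:int(v)+12,u].astype(int);i=np.argmin(np.diff(col));print('edge exp',v,'seen',int(v)-12+i+.5)
```

```text
21.6667 [ 0.52274408 -0.01454492  0.21471768] [0.71986977 0.11500916 0.07677869]
far hole exp 314 58 tip exp (np.float64(313.20474584884215), np.float64(55.58962260743857))
 93  89  92  91  91  91  92  90  89  94  89  91  90  92  89  91  93  92  95  91  91  93  90  90  90  92  92  91  91
 91  92  92  93  92  90  92  93  93  93  92  91  90  91  93  89  91  90  93  92  92  91  92  90  91  90  93  91  93
 91  91  91  89  92  90  92  91  89  90  89  90  93  90  92  91  91  92  91  91  92  93  90  93  95  93  91  92  88
 91  94  92  91  91  92  91  91  90  93  90  90  89  92  91  91  90  91  91  91  91  92  93  92  90  92  91  90  91
 94  91  91  92  90  91  91  94  93  92  94  93  91  92  87  94  86  87  85  92  92  91  91  89  92  92  91  92  91
 93  92  93  93  93  92  94  92  90  93  86  81  79  73  75  79  81  88  89  94  93  94  92  92  92  91  93  92  93
 92  92  93  92  92  90  91  93  90  86  73  62  59  56  60  57  70  82  83  91  93  89  90  93  92  92  93  92  92
 93  90  93  94  91  92  90  86  79  67  59  69  72  73  69  79  78  63  72  81  90  91  93  89  93  92  91  92  93
[... 5267 characters left out ...]
53  51  49  49  51  51  55  74  76  75  74  73
 73  61  60  58  61  58  62  58  60  62  60  62  57  58  62  58  60  55  51  51  54  49  51  54  74  81  76  75  78
 81  59  58  59  61  58  55  57  61  61  58  57  63  58  59  60  53  55  50  56  50  48  49  53  76  77  77  77  76
 83  59  61  62  59  60  62  62  59  58  59  59  59  59  61  59  54  50  53  51  50  52  52  54  75  76  76  77  74
127 122 122 123 119  89  90  85  87  88  90  85  88  76  76  72  72  75  73  73  72  74  76  77  84  81  81  82  80
155 156 154 153 131 109 110 107 107 105 107 104 103  96  88  88  86  89  89  88  88  87  91  91  89  90  88  85  87
edge exp 40.35033879038818 seen 40.5
edge exp 40.38974512729496 seen 40.5
```

Both peg tips stand above the plate, at (313,55) and (314,235). The plate's far edge lies within 0.2 px of where a seated cover would put it on both sides, so the cover is flat and I'm handing in.

```bash
python3 -c "
from bench import workorder
print(workorder.hand_in())"
```

```text
the job is handed in; nothing more can be done
None
```

I handed the job in at about 22 s: the dish is inside the ring (about 3 mm off centre when last measured, before the cover went on), and the cover lies flat on both rails with both pegs up through its end holes; the hand-in gave no verdict.

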